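Clamp a lacquer panel with a tab-lock knob

ROBOT

A 7-joint arm with a two-finger parallel gripper is mounted at the origin on the work surface. World frame = base frame: x ahead of the robot, y to its left, z up, the work surface at z = 0. Lengths are in m, angles in rad, forces in N, time in s.
With the tool pointing down it reaches from about 0.425 to 0.925 m from the base axis. Payload 6.8 kg.
Tool frame: the origin (TCP) lies at the very end of the fingers, on their centre line; the grasp point (between the pads) lies r.grasp_offset behind it (r.grasp_offset is the distance from the TCP to the grasp point, in m); z points along the fingers, y is the direction in which the jaws open and shut (so a half turn about z gives the same grasp; the last joint's range is limited). The gripper opens to 85 mm and grips with 20 to 120 N. Pads are 22 mm wide; open, the fingers measure 114 mm over their backs; the gripper's body (76 mm by 85 mm) begins 54 mm behind the grasp point. The pads swing forward as they close: fully open they stand 13 mm farther back than shut.
Start: joints at [1.108, 0.477, 0.022, 1.555, -0.011, 1.109, -0.083], TCP at [0.235, -0.633, 0.203] pointing down, gripper open.
Joint ranges: [-2.96, 2.96], [-0.34, 2.1], [-1.41, 1.46], [0.24, 2.44], [-1.37, 4.51], [0.17, 1.92], [-2.96, 2.96]. Speed limits (rad/s): [2.39, 2.39, 3.14, 3.14, 3.14, 3.14, 3.14].

INTERFACE

Orientations are given as a rotation vector (axis times angle).
In Python, from bench import r gives the robot as it stands.
- The arm moves only by the shell command python3 -m jog 'ROWS' [FORCE]. ROWS is JSON, one flat list of numbers, 7 for each row, row after row: the turn, a rotation vector about the tool's x, y, z normalised to -1 to 1, where 1 is 180 degrees, then the shift along the tool's x, y, z normalised to -1 to 1, where 1 is 200 mm, then the opening, from 0 (shut) to 1 (fully open). In form: [wx, wy, wz, x, y, z, hand, wx, wy, wz, x, y, z, hand, ...]. A call has 1 to 12 rows; each row is the pose to reach, as a shift and turn from the pose measured when the call began, along the tool's axes at that moment, turning the shorter way round; what a row does not reach only later rows make up. A row lasts 1/10 s, in which the tool goes at most 50 mm and 8.59 degrees, less where a joint would pass 70% of its speed; a pose out of reach is approached as far as the arm can. A call with a number of a shift or a turn outside -1 to 1 is refused whole. A call with a gripper value outside its range is refused whole. The fingers move at their own pace and stop on an object; FORCE is the grip in N (left out, the last holds). Time passes only in rows, so rows that repeat a pose let the fingers close. It gives the time, the measured TCP pose, the force and the opening at its end, in the units of the state.
- r.get_obs(): the state, without advancing time (a new reading comes with each control period).
- r.grab_frame(name): name is "side" or "top"; returns the picture (480x640x3 uint8, red, green, blue); there is no depth.
- r.calibration(name): a dict with "K" (3x3 intrinsics, pixels), "origin" and "rotation" of the camera in the world. Camera axes: x right, y up, looking along -z (the intrinsics and any distortion apply to the point x, -y, -z); pixel columns grow to the right and rows downward; lengths in m; the calibration is good to about 2 mm. A picture is of the moment at which its call begins. calibration takes no time and is no camera call.
- r.hand_in(): hands the job in, once; it reports no verdict.
The state is a dict: "clock": time; "joints": joint angles; "qvel": joint speeds; "tau": joint torques, N m; "tcp_pos": TCP position; "orientation": TCP orientation; "contact_force": force on the tool from outside, world axes, zero at the start; "moment": the same for the moment, N m; "grip_width": finger opening in m.
Only numpy, scipy, OpenCV 4.12 (cv2) and the standard library are available. Lean on these libraries where they do the work, as an engineer would, in place of code of your own. Each camera call takes 0.05 s, during which the arm holds its last target.

TASK

The small lacquer panel must be held fast for gilding. Slide it gently along its bed until it is fully home against the end fence, then pinch in both tabs of the clamp's knob and, keeping them pinched, turn it clockwise (seen from above) until the foot presses on the panel with about 15 newtons, without over-tightening. Let go so that the tabs spring out and lock the knob there; never force the knob with its tabs out, and leave everything else where it is.

Things in the scene. Friction and masses are not known exactly. Their poses are not given: they have to be found in the camera images.
- bed: fixed plywood bed, 215 x 100 mm, 12 mm thick. Origin on the table top straight below the knob's axis; x points along the bed to the end fence, z up. The fence's stop face (34 mm high) is at x = +35 mm. Two side rails along x, 8 mm above the bed, leave a channel 84 mm wide. The bed reaches back to x = -165 mm.
- clamp: fixed grey clamp frame, origin and axes as the bed's: a column at y = +91 mm and an arm over the bed ending in a round boss 64 mm wide, underside 52 mm above the table. On the origin's vertical axis it carries the knob on top and the sprung rubber foot (26 mm wide) below. The foot's spring gives 8 N per mm; the clamp's force on the panel is the foot's.
- panel: loose black lacquered panel with a thin gilt border, 140 x 80 x 14 mm, 0.11 to 0.22 kg, lying lengthwise in the channel, partly under the foot, 20 to 50 mm short of the fence. Origin at the centre of its underside, x towards the fence. When home, its origin is at x = -35 mm in the bed's frame.
- panel_near (a point): middle of the panel's end face away from the fence (the face to push on), 7 mm above the panel's underside and 19 mm above the table
- knob_grip (a point): point on the knob's vertical axis, 124 mm above the table, level with the middle of its two tabs. Turns with the knob: its y axis runs from tab b to tab a. On the axis stands a black post 24 mm wide, 20 mm high, on a disc 42 mm wide whose top is 109 mm above the table; below 97 mm is the brake drum, 83 mm over its shoes. The grey tabs stand on opposite sides of the post.
- knob (a joint): turn in rad, clockwise from above, 0 to 1.65; starts at 0 to 0.15. Tabs out, a catch stops it near 0.2 and a brake (0.3 Nm) holds it past 0.5. Tabs in, it turns freely (friction 0.04 Nm, drag 0.1 Nm per rad/s), lowering the foot 10 mm per rad; the foot meets the panel at 0.4 to 1.2 (varies, not measured), then press grows 80 N per rad, torque 0.01 Nm per N. May slip back 0.02 on letting go.
- tab_a (a joint): travel of tab a towards the axis in m: about 0 out (locks), 0.005 fully in; past the catch only with both beyond about 0.0025. Spring: 13 N at 0, 17 N fully in. The tab is 20 mm wide, 6 mm thick, from 112 to 134 mm above the table. Over their outer faces the two tabs measure 56 mm, 46 mm when both are fully in.
- tab_b (a joint): the same for tab b, opposite tab a
- dish: shallow white bowl, 84 mm wide, 22 mm high; bystander, to be left alone
- jar: closed amber jar, 48 mm wide, 55 mm high; bystander, to be left alone
- brush: brush lying flat, 190 mm long; bystander, to be left alone
- mug: blue cup, 76 mm wide, 85 mm high; bystander, to be left alone
- pigment: closed glass jar, 60 mm wide, 70 mm high; bystander, to be left alone
- spatula: spatula lying flat, 200 mm long; bystander, to be left alone
- whetstone: flat stone block 140 x 50 x 25 mm; bystander, to be left alone
Not all that is in view belongs to the job. Of the things shaped like the clamp, the grey one is meant. Several things have the shape of the panel; the one meant has the colours described above.

How it is judged:
By the outcome, as a careful person would: the job done as asked, in the order asked, and still so for the second after the job is handed in, with the robot touching nothing.
It also fails if it takes over 64 s, if anything falls off the work surface, if the arm or the gripper's body presses on something with over 40 N, if the wrist force passes 120 N, or if a joint passes its speed limit or range.

## Working session

There is one attempt and no reset: what is moved stays moved. The work goes in short steps, Python scripts to look and compute and a shell command to move; the robot and the scene stay as the last step left them, time stands still between calls to the robot, and variables do not carry over. Pictures are saved under pics/ and viewed, and the job is handed in when it is done.

```bash
ls; mkdir -p pics; python3 - <<'E'
from bench import r
import cv2
for n in ("side","top"):
    im=r.grab_frame(n); cv2.imwrite(f"pics/{n}0.png",im[:,:,::-1])
    c=r.calibration(n); print(n,c)
print(r.get_obs(), r.grasp_offset)
E
```

```text
pics
side {'K': array([[483.60478808,   0.        , 317.54081965],
       [  0.        , 483.60478808, 235.94643819],
       [  0.        ,   0.        ,   1.        ]]), 'origin': array([0.08729586, 0.53718491, 0.92349473]), 'rotation': array([ 0.30886973, -0.83152949, -2.30408611])}
top {'K': array([[546.23867471,   0.        , 312.38583358],
       [  0.        , 546.23867471, 241.80576104],
       [  0.        ,   0.        ,   1.        ]]), 'origin': array([0.368638  , 0.00877451, 1.33171729]), 'rotation': array([ 0.1349783 , -0.09910867, -1.54563308])}
{'clock': 0.1, 'joints': array([ 1.1078382 ,  0.47774088,  0.02237647,  1.55633853, -0.01149657,
        1.10933353, -0.08310464]), 'qvel': array([-0.0009028 , -0.00146113, -0.00123508, -0.00193023, -0.00121089,
       -0.00201813,  0.00097633]), 'tau': array([ 3.94806586e-03, -5.97757602e+01,  1.61345076e+00, -2.81954402e+01,
        1.28214341e-02,  5.01547634e-03,  6.31037921e-06]), 'tcp_pos': array([ 0.23429428, -0.63240693,  0.20161387]), 'orientation': array([-3.09066705e+00, -5.54181326e-01,  6.87327696e-04]), 'contact_force': array([ 0.06810852, -0.27684105,  0.64249998]), 'moment': array([0.0019377 , 0.00612074, 0.04025416]), 'grip_width': 0.08529941482532982} 0.0187
```

View pics/side0.png

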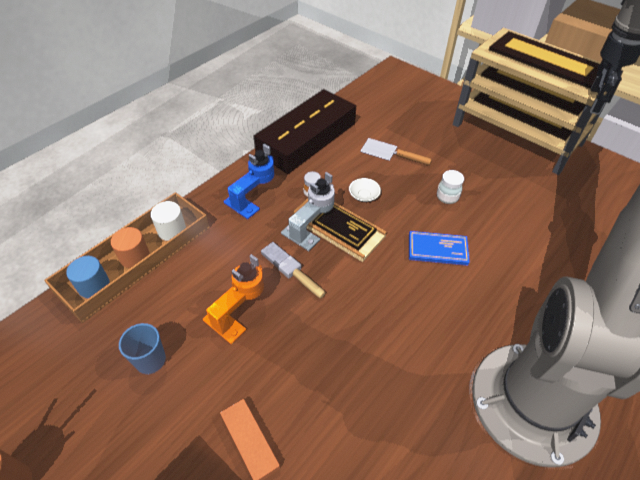

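View pics/top0.png

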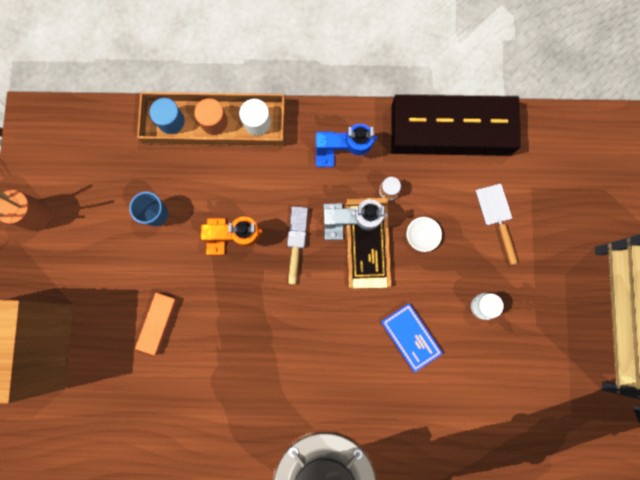

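```bash
python3 - <<'E'
import cv2
t=cv2.imread("pics/top0.png")[180:300,310:450]; cv2.imwrite("pics/topc.png",cv2.resize(t,None,fx=5,fy=5,interpolation=cv2.INTER_CUBIC))
t=cv2.imread("pics/side0.png")[160:270,270:400]; cv2.imwrite("pics/sidec.png",cv2.resize(t,None,fx=5,fy=5,interpolation=cv2.INTER_CUBIC))
E
```

```text
(no output)
```

View pics/topc.png

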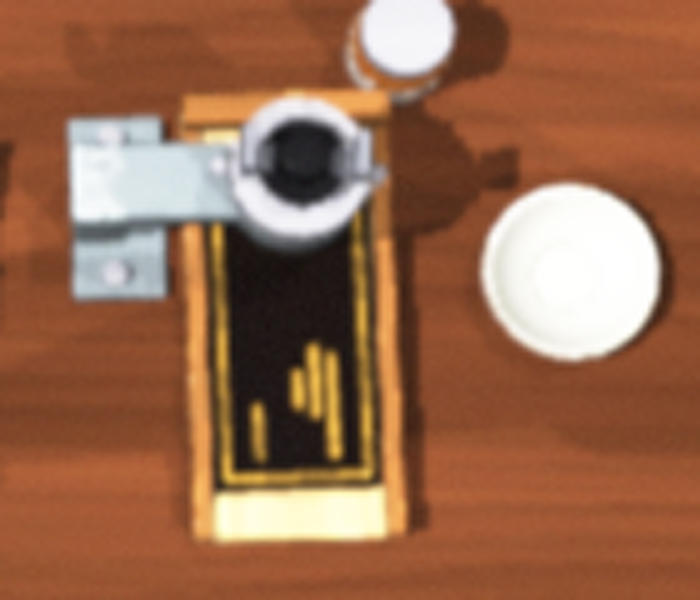

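View pics/sidec.png

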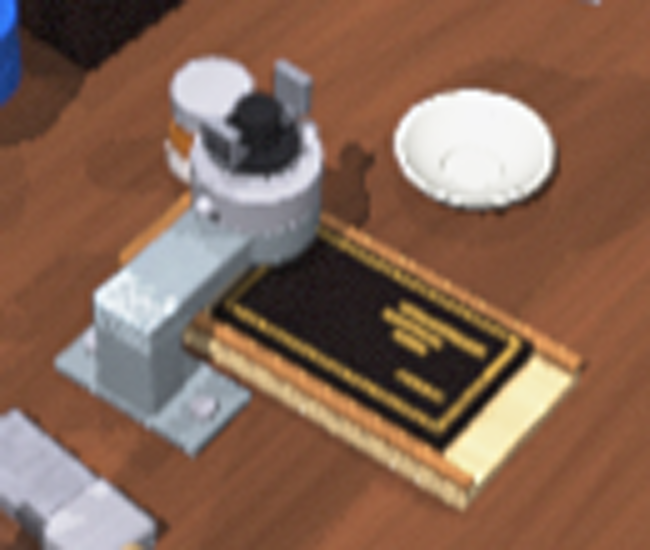

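```bash
cat > h.py <<'E'
import numpy as np, cv2
from scipy.spatial.transform import Rotation as R
from bench import r
def cam(n):
    c=r.calibration(n); return c['K'],np.array(c['origin']),R.from_rotvec(c['rotation']).as_matrix()
def ray(n,px):
    K,o,M=cam(n); d=np.linalg.solve(K,[px[0],px[1],1]); d=M@np.array([d[0],-d[1],-d[2]]); return o,d/np.linalg.norm(d)
def onz(n,px,z):
    o,d=ray(n,px); return o+d*(z-o[2])/d[2]
def proj(n,P):
    K,o,M=cam(n); p=M.T@(np.asarray(P)-o); p=K@np.array([p[0],-p[1],-p[2]]); return p[:2]/p[2]
E
python3 - <<'E'
from h import *
T=lambda x,y:(310+(x-2)/5,180+(y-2)/5)
S=lambda x,y:(270+(x-2)/5,160+(y-2)/5)
print("rails near L,R top", onz('top',T(193,538),.02),onz('top',T(407,535),.02))
print("fence far corners?", onz('top',T(183,97),.046),onz('top',T(388,93),.046))
print("panel near top", onz('top',T(218,488),.026),onz('top',T(386,482),.026))
print("bed near edge z12", onz('top',T(215,540),.012),onz('top',T(388,537),.012))
print("side: panel near top", onz('side',S(440,448),.026),onz('side',S(533,348),.026))
print("side rails near", onz('side',S(472,480),.02),onz('side',S(580,365),.02))
print("post top: ", onz('top',T(300,145),.129),onz('side',S(260,103),.129))
print("tabs top T:", onz('top',T(247,150),.134),onz('top',T(368,160),.134))
print("tabs side tops:", onz('side',S(220,130),.134),onz('side',S(293,78),.134))
print("mug etc jar:", onz('top',T(408,32),.055))
E
```

```text
rails near L,R top [ 0.45769097 -0.04716974  0.02      ] [ 0.46138666 -0.14938864  0.02      ]
fence far corners? [ 0.66777795 -0.03833618  0.046     ] [ 0.67157796 -0.1366983   0.046     ]
panel near top [ 0.48142528 -0.0585221   0.026     ] [ 0.48603749 -0.13861043  0.026     ]
bed near edge z12 [ 0.45750574 -0.05811164  0.012     ] [ 0.46078888 -0.14123744  0.012     ]
side: panel near top [ 0.47666    -0.05639299  0.026     ] [ 0.48068179 -0.13511743  0.026     ]
side rails near [ 0.45617167 -0.0551875   0.02      ] [ 0.45949618 -0.1459272   0.02      ]
post top:  [ 0.62741067 -0.08802431  0.129     ] [ 0.62345904 -0.09552306  0.129     ]
tabs top T: [ 0.62360556 -0.06401431  0.134     ] [ 0.6200808 -0.1179426  0.134    ]
tabs side tops: [ 0.62232373 -0.06569171  0.134     ] [ 0.61940943 -0.11469666  0.134     ]
mug etc jar: [ 0.69953271 -0.14513276  0.055     ]
```

```bash
cat >> h.py <<'E'
def st():
    o=r.get_obs(); M=R.from_rotvec(o['orientation']).as_matrix(); return o,np.array(o['tcp_pos']),M
def rows(target,yaw=None):
    "pose change in jog units; yaw = world angle of the tool y axis line (mod pi), tool down"
    o,p,M=st()
    s=M.T@(np.array(target)-p)/0.2
    res=[]
    if yaw is not None:
        for k in (0,np.pi):
            y=np.array([np.cos(yaw+k),np.sin(yaw+k),0]); z=np.array([0,0,-1.]); D=np.stack([np.cross(y,z),y,z],1)
            res.append(R.from_matrix(M.T@D).as_rotvec()/np.pi)
    return s,res
E
python3 - <<'E'
from h import *
o,p,M=st(); print(M.round(3), o['joints'].round(3))
by=np.pi/2+.037
for t in ([.462,-.098,.2],):
    s,res=rows(t,by); print(s.round(4),[x.round(4) for x in res])
E
```

```text
[[ 0.938  0.347 -0.001]
 [ 0.347 -0.938  0.002]
 [-0.    -0.002 -1.   ]] [ 1.108  0.478  0.022  1.556 -0.011  1.109 -0.083]
[ 1.996  -2.11    0.0113] [array([-2.000e-04, -7.000e-04, -8.988e-01]), array([-5.000e-04,  1.000e-04,  1.012e-01])]
```

```bash
python3 -m jog '[0,0,-0.45,0.98,-1,0,0, 0,0,-0.45,0.98,-1,0,0, 0,0,-0.45,0.98,-1,0,0, 0,0,-0.45,0.98,-1,0,0, 0,0,-0.45,0.98,-1,0,0, 0,0,-0.45,0.98,-1,0,0, 0,0,-0.45,0.98,-1,0,0, 0,0,-0.45,0.98,-1,0,0, 0,0,-0.45,0.98,-1,0,0, 0,0,-0.45,0.98,-1,0,0]' 40
python3 - <<'E'
from h import *
o,p,M=st(); print(p, o['joints'].round(3))
by=np.pi/2+.037
s,res=rows([.462,-.098,.2],by); print(s.round(4),[x.round(4) for x in res])
E
```

```text
clock: 1.1
tcp_pos: [0.3483, -0.3765, 0.2016]
orientation: [-1.984, -2.433, -0.001]
contact_force: [-0.4, -0.1, 0.3]
grip_width: -0.0001
[ 0.34834238 -0.37649776  0.20160292] [ 0.99   0.234 -0.332  1.919  0.089  1.005  0.821]
[1.2493 0.8373 0.0101] [array([ 3.000e-04, -8.000e-04, -4.472e-01]), array([-8.000e-04, -3.000e-04,  5.528e-01])]
```

```bash
python3 -m jog '[0,0,-0.447,0.98,0.657,0,0, 0,0,-0.447,0.98,0.657,0,0, 0,0,-0.447,0.98,0.657,0,0, 0,0,-0.447,0.98,0.657,0,0, 0,0,-0.447,0.98,0.657,0,0, 0,0,-0.447,0.98,0.657,0,0, 0,0,-0.447,0.98,0.657,0,0, 0,0,-0.447,0.98,0.657,0,0, 0,0,-0.447,0.98,0.657,0,0, 0,0,-0.447,0.98,0.657,0,0, 0,0,-0.447,0.98,0.657,0,0]'
python3 - <<'E'
from h import *
o,p,M=st(); print(p, o['joints'].round(3))
by=np.pi/2+.037
s,res=rows([.460,-.097,.1],by); print(s.round(4),[x.round(4) for x in res])
E
```

```text
clock: 2.2
tcp_pos: [0.4372, -0.158, 0.2017]
orientation: [0.058, -3.139, -0.004]
contact_force: [0.2, 0.4, -0.4]
grip_width: 0.0003
[ 0.43719075 -0.15802714  0.20166668] [ 0.829  0.193 -0.682  2.001  0.142  0.996  1.686]
[-0.126   0.2995  0.5088] [array([ 0.0008, -0.0006, -0.0001]), array([-9.000e-04, -1.200e-03,  9.999e-01])]
```

```bash
python3 -m jog '[0,0,0,-0.11,0.3,0,0, 0,0,0,-0.11,0.3,0,0, 0,0,0,-0.11,0.3,0.4,0, 0,0,0,-0.11,0.3,0.7,0, 0,0,0,-0.11,0.3,0.7,0, 0,0,0,-0.11,0.3,0.7,0]'
python3 - <<'E'
from h import *
o,p,M=st(); print(p, o['joints'].round(3))
for n in ("side","top"):
    im=r.grab_frame(n)[:,:,::-1]; 
    u,v=map(int,proj(n,p)); c=im[v-70:v+50,u-70:u+70]
    cv2.imwrite(f"pics/{n}1.png",cv2.resize(c,None,fx=5,fy=5,interpolation=cv2.INTER_CUBIC)); print(n,u,v,proj(n,p))
s,res=rows([.459,-.098,.016],np.pi/2+.037); print(s.round(4),[x.round(4) for x in res])
E
```

```text
clock: 2.8
tcp_pos: [0.4523, -0.0963, 0.0575]
orientation: [0.056, -3.13, -0.008]
contact_force: [0.2, 0.0, 0.6]
grip_width: -0.0001
[ 0.45228858 -0.09628843  0.05749363] [ 0.612  0.421 -0.637  2.131  0.374  0.712  1.333]
side 377 236 [377.33110942 236.09559631]
top 370 288 [370.02909016 288.91373818]
[-0.0118 -0.008   0.2307] [array([ 0.001 , -0.0009, -0.0003]), array([-0.0014, -0.0015,  0.9997])]
```

View pics/side1.png

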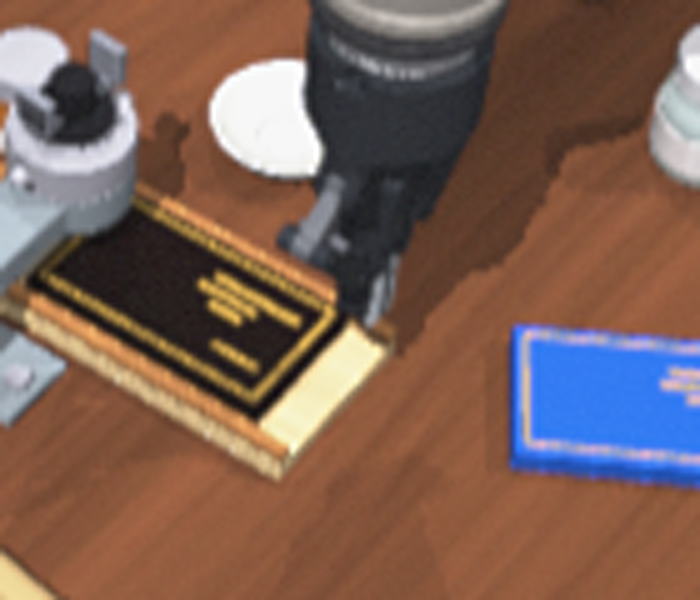

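View pics/top1.png

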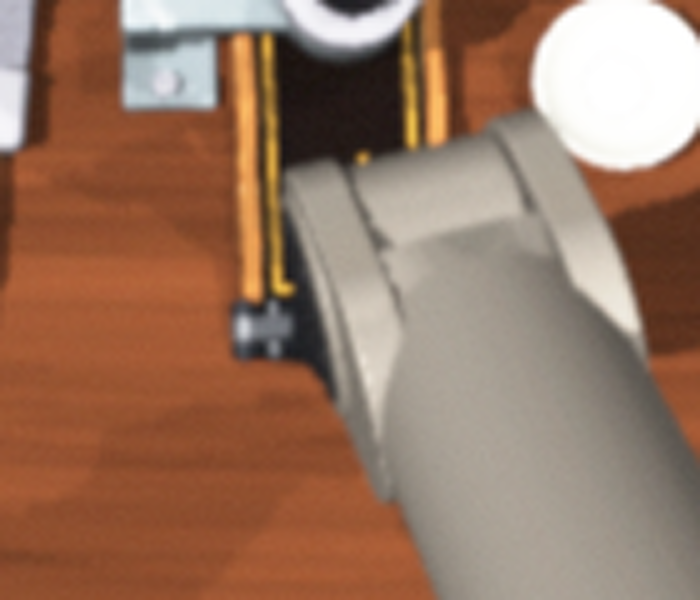

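```bash
python3 -m jog '[0,0,0,0,0,0,0, 0,0,0,0,0,0,0]'
python3 - <<'E'
from h import *
o,p,M=st(); print(p, o['joints'].round(3),o['moment'].round(3),M.round(3))
s,res=rows([.459,-.098,.016],np.pi/2+.037); print(s.round(4),[x.round(4) for x in res])
E
```

```text
clock: 3.1
tcp_pos: [0.4585, -0.097, 0.0643]
orientation: [-0.056, 3.14, 0.003]
contact_force: [0.2, 0.3, 0.3]
grip_width: -0.0001
[ 0.45853661 -0.09696166  0.06432037] [ 0.616  0.411 -0.642  2.123  0.37   0.716  1.337] [-0.085 -0.02  -0.013] [[-0.999 -0.035  0.001]
 [-0.035  0.999  0.002]
 [-0.001  0.002 -1.   ]]
[-0.0019 -0.0057  0.2416] [array([ 0.0005,  0.0003, -0.0005]), array([ 5.000e-04, -8.000e-04,  9.995e-01])]
```

```bash
python3 -m jog '[0,0,0,0,-0.005,0.08,0, 0,0,0,0,-0.005,0.16,0, 0,0,0,0,-0.005,0.2,0, 0,0,0,0,-0.005,0.235,0, 0,0,0,0,-0.005,0.235,0, 0,0,0,0,-0.005,0.235,0, 0,0,0,0,-0.005,0.235,0]'
python3 - <<'E'
from h import *
o,p,M=st(); print(p,o['moment'].round(3))
for n in ("side",):
    im=r.grab_frame(n)[:,:,::-1]; 
    u,v=map(int,proj(n,p)); c=im[v-70:v+50,u-70:u+70]
    cv2.imwrite(f"pics/{n}2.png",cv2.resize(c,None,fx=5,fy=5,interpolation=cv2.INTER_CUBIC)); print(n,u,v,proj(n,p))
E
```

```text
clock: 3.8
tcp_pos: [0.4591, -0.0979, 0.0179]
orientation: [-0.055, 3.139, 0.002]
contact_force: [0.2, -0.4, -0.7]
grip_width: 0.0001
[ 0.45913372 -0.09794502  0.01788397] [ 0.009  0.016 -0.029]
side 373 244 [373.83887899 244.79064251]
```

View pics/side2.png

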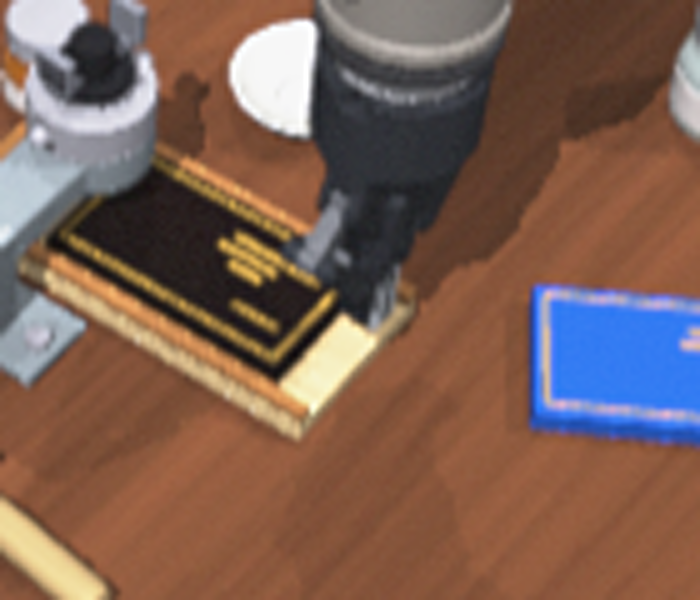

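```bash
python3 -m jog '[0,0,0,-0.015,0,0,0, 0,0,0,-0.03,0,0,0, 0,0,0,-0.045,0,0,0, 0,0,0,-0.06,0,0,0, 0,0,0,-0.075,0,0,0, 0,0,0,-0.09,0,0,0, 0,0,0,-0.105,0,0,0, 0,0,0,-0.12,0,0,0, 0,0,0,-0.135,0,0,0, 0,0,0,-0.15,0,0,0, 0,0,0,-0.16,0,0,0,0,0,0,-0.17,0,0,0]'
```

```text
clock: 5.05
tcp_pos: [0.4932, -0.0967, 0.0179]
orientation: [-0.055, 3.139, 0.002]
contact_force: [-0.1, 0.2, 0.4]
grip_width: -0.0001
```

```bash
python3 -m jog '[0,0,0,-0.008,0,0,0, 0,0,0,-0.016,0,0,0, 0,0,0,-0.024,0,0,0, 0,0,0,-0.032,0,0,0, 0,0,0,-0.04,0,0,0]'; python3 -m jog '[0,0,0,-0.006,0,0,0, 0,0,0,-0.012,0,0,0, 0,0,0,-0.018,0,0,0, 0,0,0,-0.024,0,0,0]'
```

```text
clock: 5.55
tcp_pos: [0.5013, -0.0964, 0.0179]
orientation: [-0.056, 3.139, 0.002]
contact_force: [0.7, 0.2, -0.5]
grip_width: 0.0002
clock: 5.95
tcp_pos: [0.5062, -0.0963, 0.0179]
orientation: [-0.055, 3.139, 0.002]
contact_force: [-1.0, 0.7, 0.5]
grip_width: 0.0007
```

```bash
python3 - <<'E'
from h import *
o,p,M=st(); print(p,o['contact_force'].round(2))
for n in ("side",):
    im=r.grab_frame(n)[:,:,::-1]; 
    u,v=map(int,proj(n,p)); c=im[v-70:v+50,u-100:u+40]
    cv2.imwrite(f"pics/{n}3.png",cv2.resize(c,None,fx=5,fy=5,interpolation=cv2.INTER_CUBIC)); print(n,u,v,proj(n,p))
E
```

```text
[ 0.50618776 -0.09627806  0.01791628] [-0.96  0.66  0.49]
side 357 235 [357.91584926 235.25419053]
```

View pics/side3.png

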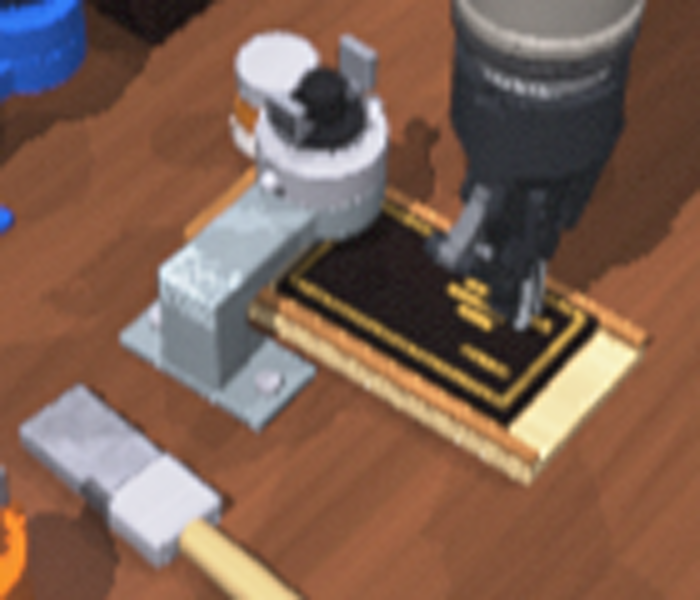

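```bash
python3 - <<'E'
from h import *
S=lambda x,y:(257+(x-2)/5,165+(y-2)/5)
for q in ((598,318),(510,422)): print(onz('side',S(*q),.026))
for q in ((648,342),(535,460)): print(onz('side',S(*q),.020))
for x in (.495,.506,.517):
  for z in (.018,.03): print(x,z,(proj('side',(x,-.096,z))-[257,165])*5)
from h import *
im=r.grab_frame('top')[:,:,::-1]; cv2.imwrite('pics/top3.png',cv2.resize(im[180:320,300:460],None,fx=5,fy=5,interpolation=cv2.INTER_CUBIC))
E
```

```text
[ 0.48260249 -0.13770263  0.026     ]
[ 0.47525256 -0.05841652  0.026     ]
[ 0.45764254 -0.1458534   0.02      ]
[ 0.4550806  -0.05223062  0.02      ]
0.495 0.018 [522.43911806 363.15813904]
0.495 0.03 [524.22817412 347.31381342]
0.506 0.018 [504.54296708 351.68686928]
0.506 0.03 [506.18344712 335.81416709]
0.517 0.018 [486.7860089  340.30482083]
0.517 0.03 [488.28017415 324.40466739]
```

View pics/top3.png

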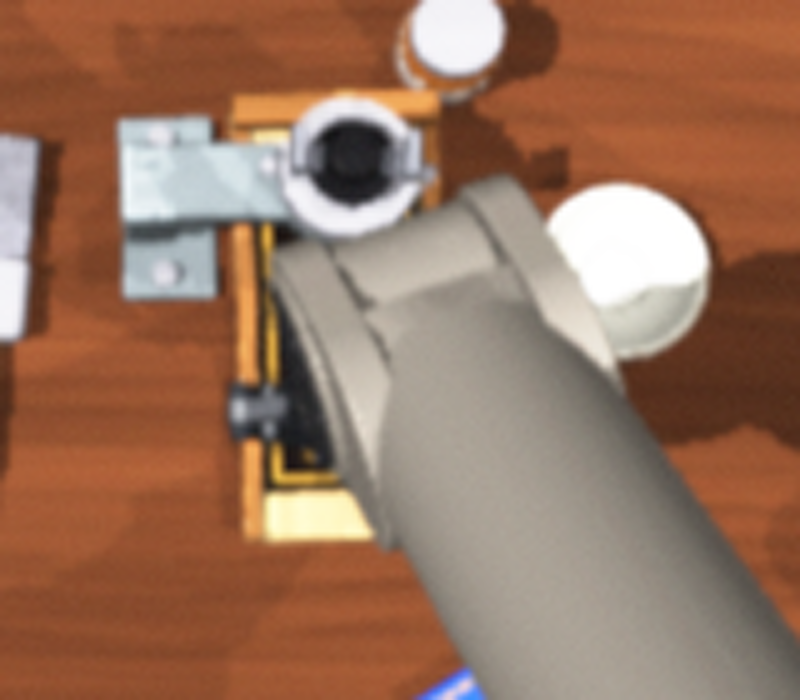

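```bash
python3 -m jog '[0,0,0,0,0,-0.1,0, 0,0,0,0.12,0.005,-0.1,0, 0,0,0,0.24,0.01,-0.1,0, 0,0,0,0.24,0.01,-0.1,0, 0,0,0,0.24,0.01,-0.1,0]'
python3 - <<'E'
from h import *
o,p,M=st(); print(p,o['contact_force'].round(2))
im=r.grab_frame('side')[:,:,::-1]; cv2.imwrite('pics/side4.png',cv2.resize(im[170:270,320:440],None,fx=6,fy=6,interpolation=cv2.INTER_CUBIC))
for dz in (0,.01,.02): print((proj('side',p+[0,0,dz])-[320,170])*6)
E
```

```text
clock: 6.55
tcp_pos: [0.4582, -0.0962, 0.038]
orientation: [-0.055, 3.139, 0.002]
contact_force: [-0.3, -0.7, 0.1]
grip_width: -0.0001
[ 0.45819043 -0.09619005  0.03799074] [-0.3  -0.74  0.15]
[326.94967569 420.72703058]
[329.31420065 404.57706732]
[331.71103923 388.20639858]
```

View pics/side4.png

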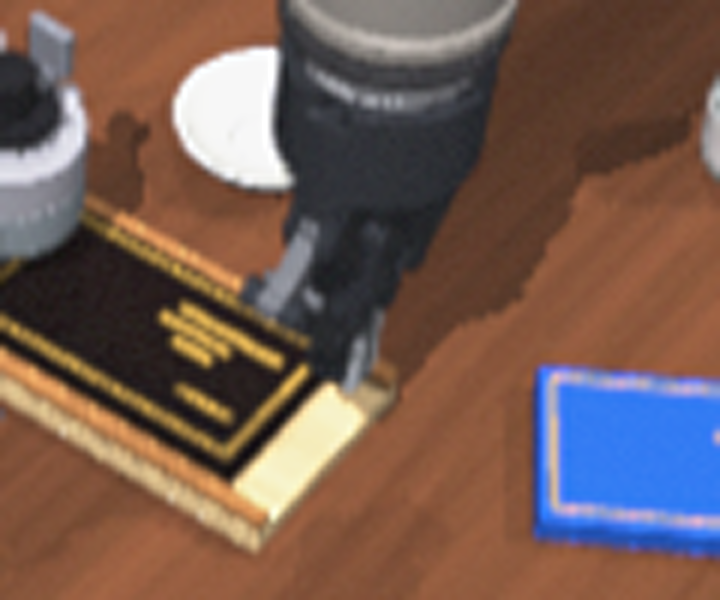

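```bash
python3 -m jog '[0,0,0,0,0,0.03,0, 0,0,0,0,0,0.06,0, 0,0,0,0,0,0.09,0, 0,0,0,0,0,0.11,0, 0,0,0,0,0,0.12,0,0,0,0,0,0,0.13,0]'
python3 -m jog '[0,0,0,0,0,0.01,0]';python3 -m jog '[0,0,0,0,0,0.01,0]'
python3 - <<'E'
from h import *
o,p,M=st(); print(p,o['contact_force'].round(2))
im=r.grab_frame('side')[:,:,::-1]; cv2.imwrite('pics/side5.png',cv2.resize(im[170:270,320:440],None,fx=6,fy=6,interpolation=cv2.INTER_CUBIC))
for dz in (0,.01,.02): print((proj('side',p+[0,0,dz])-[320,170])*6)
E
```

```text
clock: 7.2
tcp_pos: [0.4591, -0.0959, 0.0118]
orientation: [-0.055, 3.138, 0.003]
contact_force: [0.6, 0.7, 0.7]
grip_width: 0.0
clock: 7.3
tcp_pos: [0.4592, -0.0959, 0.0097]
orientation: [-0.055, 3.138, 0.003]
contact_force: [-0.2, -0.9, 0.4]
grip_width: 0.0002
clock: 7.4
tcp_pos: [0.4594, -0.0959, 0.0076]
orientation: [-0.055, 3.138, 0.002]
contact_force: [0.2, -1.1, -0.3]
grip_width: 0.0004
[ 0.45935658 -0.09587828  0.00762982] [ 0.16 -1.12 -0.29]
[317.16693109 467.41192991]
[319.41801234 451.9029664 ]
[321.69922282 436.18642573]
```

View pics/side5.png

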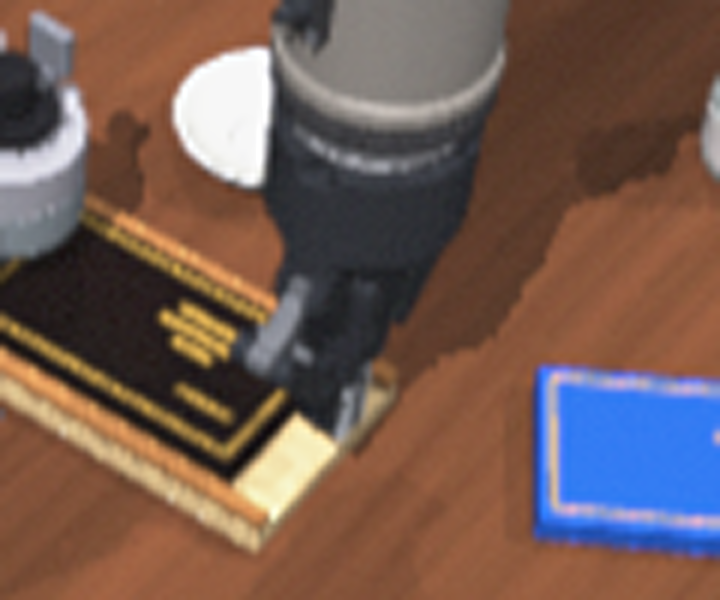

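```bash
for i in 1 2 3; do python3 -m jog '[0,0,0,0,0,0.01,0]' | grep -E "tcp|force"; done
```

```text
tcp_pos: [0.4593, -0.0959, 0.0054]
contact_force: [0.8, -0.0, 0.5]
tcp_pos: [0.4594, -0.0959, 0.0034]
contact_force: [1.0, -0.5, 0.8]
tcp_pos: [0.4595, -0.096, 0.0013]
contact_force: [0.2, 0.1, -0.1]
```

```bash
for i in 1 2; do python3 -m jog '[0,0,0,0,0,0.01,0]' | grep -E "tcp|force"; done
python3 - <<'E'
from h import *
o,p,M=st(); print(p,o['contact_force'].round(2))
im=r.grab_frame('side')[:,:,::-1]; cv2.imwrite('pics/side6.png',cv2.resize(im[170:270,320:440],None,fx=6,fy=6,interpolation=cv2.INTER_CUBIC))
for dz in (0,.01,.02): print((proj('side',p+[0,0,dz])-[320,170])*6)
E
```

```text
tcp_pos: [0.4595, -0.096, -0.0009]
contact_force: [-0.8, -0.0, -0.4]
tcp_pos: [0.4596, -0.096, -0.003]
contact_force: [-0.2, -0.2, -0.5]
[ 0.45956762 -0.09601207 -0.00304024] [-0.21 -0.18 -0.46]
[314.5784353  483.26855185]
[316.79628519 467.97548985]
[319.04360517 452.47921839]
```

View pics/side6.png

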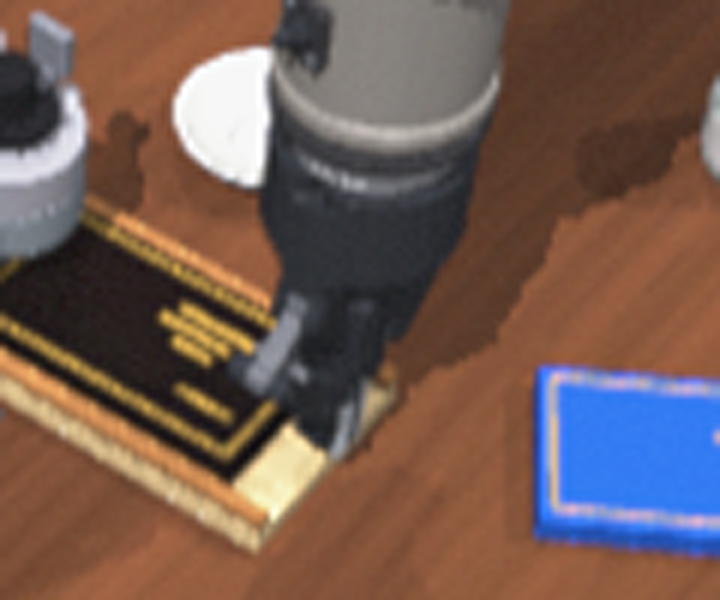

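```bash
python3 -m jog '[0,0,0,-0.015,0,0,0, 0,0,0,-0.03,0,0,0, 0,0,0,-0.045,0,0,0, 0,0,0,-0.06,0,0,0, 0,0,0,-0.075,0,0,0, 0,0,0,-0.09,0,0,0]'
python3 - <<'E'
from h import *
o,p,M=st(); print(p,o['contact_force'].round(2))
im=r.grab_frame('side')[:,:,::-1]; cv2.imwrite('pics/side7.png',cv2.resize(im[170:270,310:430],None,fx=6,fy=6,interpolation=cv2.INTER_CUBIC))
for dz in (0,.01,.02): print((proj('side',p+[0,0,dz])-[310,170])*6)
E
```

```text
clock: 8.6
tcp_pos: [0.4766, -0.0954, -0.0034]
orientation: [-0.055, 3.139, 0.002]
contact_force: [-3.4, -0.4, 3.0]
grip_width: 0.0003
[ 0.47663415 -0.09543794 -0.0033867 ] [-3.39 -0.37  2.99]
[340.04912226 462.8760788 ]
[342.02700358 447.542043  ]
[344.03100585 432.00549786]
```

View pics/side7.png

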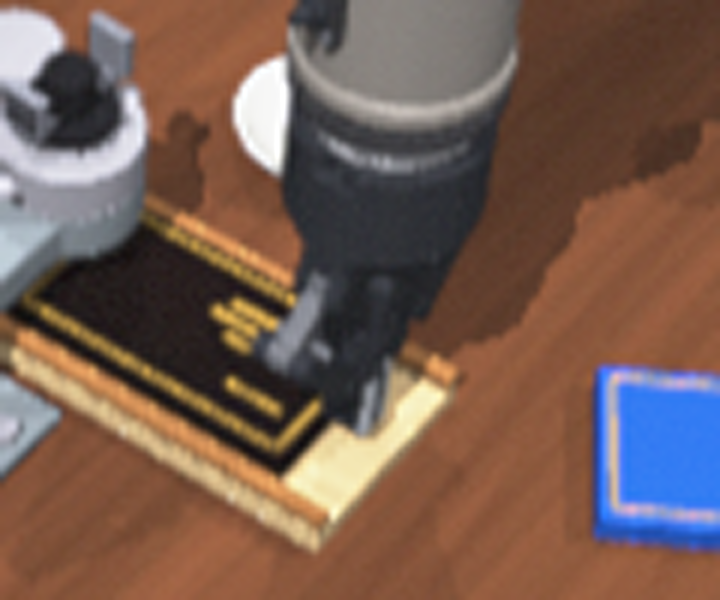

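```bash
for i in 1 ; do python3 -m jog '[0,0,0,0,0,-0.015,0,0,0,0,-0.01,0,-0.015,0, 0,0,0,-0.025,0,-0.015,0, 0,0,0,-0.04,0,-0.015,0, 0,0,0,-0.055,0,-0.015,0]' | grep -E "tcp|force"; done;  python3 -m jog '[0,0,0,-0.015,0,0,0,0,0,0,-0.03,0,0,0,0,0,0,-0.045,0,0,0]' | grep -E "tcp|force";
```

```text
tcp_pos: [0.4889, -0.095, -0.0002]
contact_force: [-0.5, 0.3, -0.2]
tcp_pos: [0.4982, -0.0946, -0.0002]
contact_force: [0.2, 0.7, -1.3]
```

```bash
python3 - <<'E'
from h import *
o,p,M=st(); print(p,o['contact_force'].round(2))
im=r.grab_frame('side')[:,:,::-1]; cv2.imwrite('pics/side8.png',cv2.resize(im[160:260,290:410],None,fx=6,fy=6,interpolation=cv2.INTER_CUBIC))
for dz in (0,.01,.02): print((proj('side',p+[0,0,dz])-[310,170])*6)
E
```

```text
[ 4.98161803e-01 -9.45981222e-02 -2.36198280e-04] [ 0.16  0.71 -1.35]
[297.51100489 432.17100747]
[299.2009605  416.71673507]
[300.91311715 401.05943902]
```

View pics/side8.png

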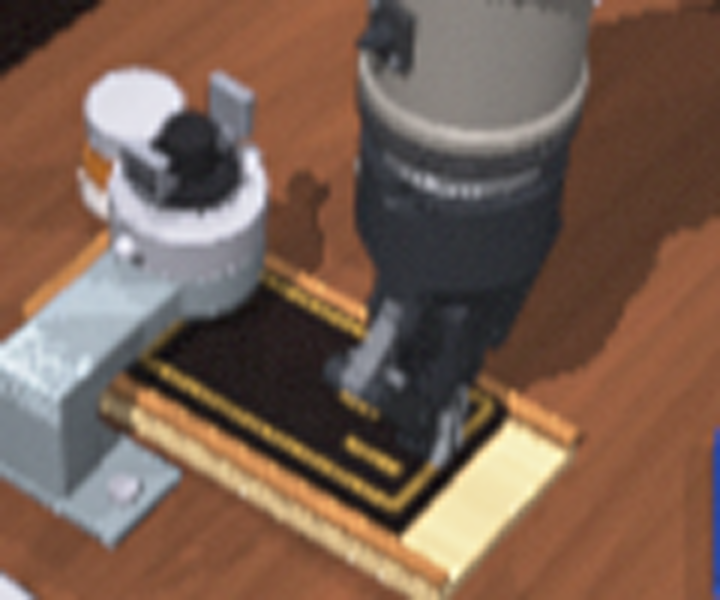

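```bash
python3 - <<'E'
from h import *
S=lambda x,y:(290+(x-2.5)/6,160+(y-2.5)/6)
for q in ((402,528),(507,410)): print(onz('side',S(*q),.026))
for q in ((578,437),(447,580)): print(onz('side',S(*q),.020))
# finger tip candidates
for q in ((430,462),(445,462)):
  for z in (.012,.018,.026,.03): print(q,z,onz('side',S(*q),z))
E
```

```text
[ 0.48146348 -0.05864144  0.026     ]
[ 0.48704684 -0.13503249  0.026     ]
[ 0.45925785 -0.14691162  0.02      ]
[ 0.45485527 -0.05379403  0.02      ]
(430, 462) 0.012 [ 0.50017471 -0.10244411  0.012     ]
(430, 462) 0.018 [ 0.4974569  -0.09823369  0.018     ]
(430, 462) 0.026 [ 0.49383315 -0.0926198   0.026     ]
(430, 462) 0.03 [ 0.49202127 -0.08981286  0.03      ]
(445, 462) 0.012 [ 0.4955676  -0.10646624  0.012     ]
(445, 462) 0.018 [ 0.49288011 -0.10222934  0.018     ]
(445, 462) 0.026 [ 0.4892968  -0.09658015  0.026     ]
(445, 462) 0.03 [ 0.48750514 -0.09375556  0.03      ]
```

```bash
python3 -m jog '[0,0,0,0,0,-0.05,0, 0,0,0,0.1,0.003,-0.1,0, 0,0,0,0.2,0.006,-0.1,0, 0,0,0,0.2,0.006,-0.05,0, 0,0,0,0.2,0.006,0,0, 0,0,0,0.2,0.006,0.02,0,0,0,0,0.2,0.006,0.03,0]'
for i in 1 2 3; do python3 -m jog '[0,0,0,0,0,0.01,0]' | grep -E "tcp|force"; done
```

```text
clock: 10.2
tcp_pos: [0.4592, -0.0944, -0.007]
orientation: [-0.056, 3.138, 0.003]
contact_force: [-1.1, -0.0, 0.2]
grip_width: 0.0001
tcp_pos: [0.4597, -0.0942, -0.0094]
contact_force: [0.4, -0.6, -0.3]
tcp_pos: [0.4601, -0.094, -0.0116]
contact_force: [0.1, -0.1, -0.3]
tcp_pos: [0.4605, -0.0938, -0.0138]
contact_force: [-0.3, -0.3, -0.9]
```

```bash
for i in 1; do python3 -m jog '[0,0,0,0,0,0.007,0]' | grep -E "tcp|force"; done;python3 - <<'E'
from h import *
o,p,M=st(); print(p,o['contact_force'].round(2))
im=r.grab_frame('side')[:,:,::-1]; cv2.imwrite('pics/side9.png',cv2.resize(im[170:270,320:440],None,fx=6,fy=6,interpolation=cv2.INTER_CUBIC))
im=r.grab_frame('top')[:,:,::-1]; cv2.imwrite('pics/top9.png',im)
E
```

```text
tcp_pos: [0.4607, -0.0938, -0.0153]
contact_force: [-0.2, 0.9, -0.0]
[ 0.46070161 -0.09377671 -0.01529578] [-0.15  0.94 -0.04]
```

View pics/side9.png

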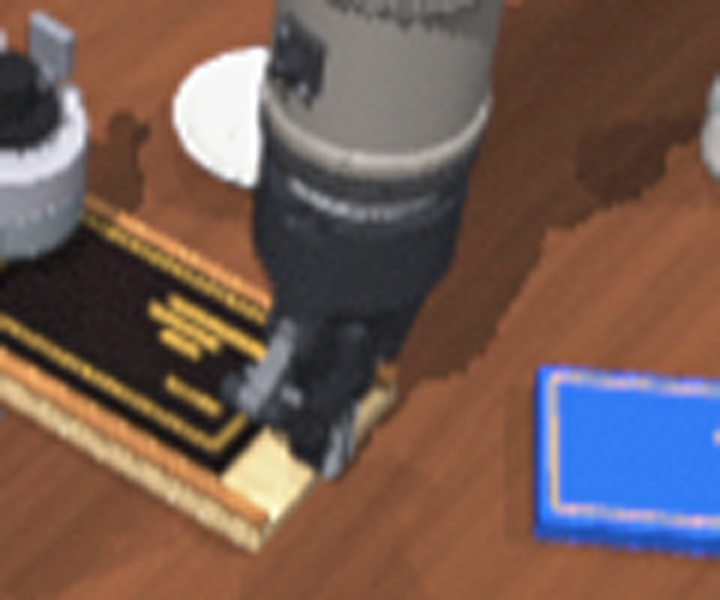

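```bash
python3 -m jog '[0,0,0,-0.015,0,0,0, 0,0,0,-0.03,0,0,0, 0,0,0,-0.045,0,0,0]' | grep -E "tcp|force"; for i in 1 2 3; do python3 -m jog '[0,0,0,-0.015,0,0,0, 0,0,0,-0.03,0,0,0]' | grep -E "tcp|force"; done
python3 - <<'E'
from h import *
im=r.grab_frame('side')[:,:,::-1]; cv2.imwrite('pics/side10.png',cv2.resize(im[160:260,300:420],None,fx=6,fy=6,interpolation=cv2.INTER_CUBIC))
E
```

```text
tcp_pos: [0.47, -0.0935, -0.0151]
contact_force: [-0.5, 0.0, -0.3]
tcp_pos: [0.476, -0.0933, -0.0151]
contact_force: [-2.7, -0.1, 1.9]
tcp_pos: [0.4816, -0.0931, -0.0152]
contact_force: [-1.7, -0.8, 0.9]
tcp_pos: [0.4876, -0.0929, -0.0153]
contact_force: [-2.1, -0.0, 0.3]
```

View pics/side10.png

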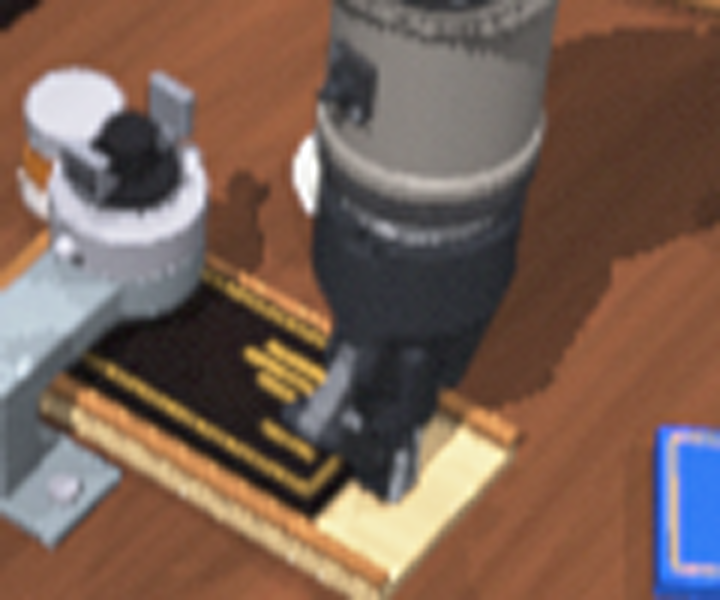

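```bash
for i in 1 2 3; do python3 -m jog '[0,0,0,-0.01,0,0,0, 0,0,0,-0.02,0,0,0]' | grep -E "tcp|force"; done
```

```text
tcp_pos: [0.493, -0.0926, -0.0152]
contact_force: [-0.7, 0.7, -0.6]
tcp_pos: [0.4974, -0.0925, -0.0151]
contact_force: [-0.5, 0.2, -1.0]
tcp_pos: [0.5017, -0.0923, -0.0151]
contact_force: [0.0, -0.7, -0.8]
```

```bash
for i in 1 2 ; do python3 -m jog '[0,0,0,-0.007,0,0,0]' | grep -E "tcp|force"; done
```

```text
tcp_pos: [0.5033, -0.0923, -0.0151]
contact_force: [-0.7, -0.6, -0.6]
tcp_pos: [0.5048, -0.0922, -0.0151]
contact_force: [-1.6, -0.2, 0.4]
```

```bash
python3 - <<'E'
from h import *
im=r.grab_frame('side')[:,:,::-1]; cv2.imwrite('pics/side11.png',cv2.resize(im[160:260,290:410],None,fx=6,fy=6,interpolation=cv2.INTER_CUBIC))
E
```

```text
(no output)
```

View pics/side11.png

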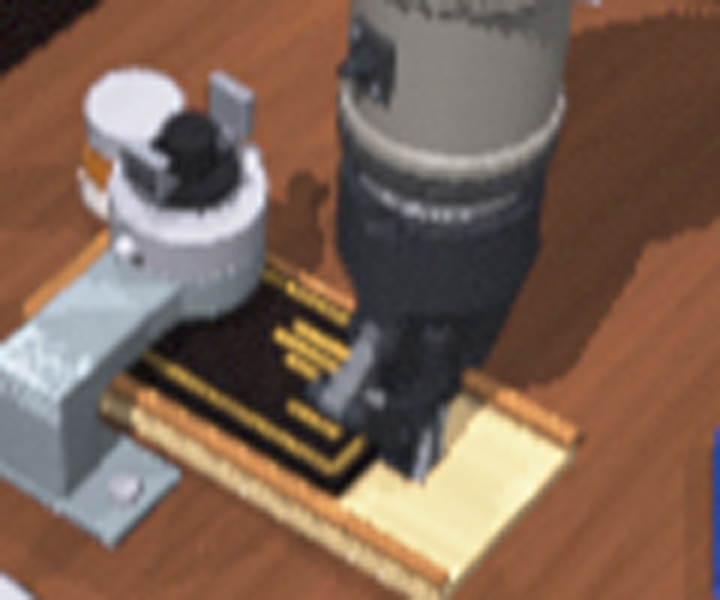

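```bash
python3 -c "
from h import *
print(onz('side',(290+(342-2.5)/6,160+(495-2.5)/6),.026))"; for i in 1 2 3 4; do python3 -m jog '[0,0,0,-0.006,0,0,0]' | grep -E "tcp|force"; done
```

```text
[ 0.50975965 -0.05611907  0.026     ]
tcp_pos: [0.506, -0.0922, -0.0151]
contact_force: [-1.7, 0.2, 1.3]
tcp_pos: [0.5068, -0.0922, -0.0151]
contact_force: [-3.8, 0.2, 3.4]
tcp_pos: [0.5067, -0.0922, -0.0153]
contact_force: [-6.2, 0.8, 5.8]
tcp_pos: [0.5066, -0.0923, -0.0154]
contact_force: [-4.6, -0.6, 3.2]
```

```bash
python3 -m jog '[0,0,0,0.03,0,0,0, 0,0,0,0.06,0,0,0, 0,0,0,0.06,0,-0.2,0, 0,0,0,0.06,0,-0.45,0, 0,0,0,0.06,0,-0.7,0, 0,0,0,0.06,0,-0.9,0, 0,0,0,0.06,0,-0.9,0.9,  0,0,0,0.06,0,-0.9,1,  0,0,0,0.06,0,-0.9,1,  0,0,0,0.06,0,-0.9,1]' 
python3 - <<'E'
from h import *
o,p,M=st()
im=r.grab_frame('side')[:,:,::-1]; cv2.imwrite('pics/side12.png',cv2.resize(im[110:260,270:430],None,fx=5,fy=5,interpolation=cv2.INTER_CUBIC))
im=r.grab_frame('top')[:,:,::-1]; cv2.imwrite('pics/top12.png',cv2.resize(im[170:320,300:460],None,fx=5,fy=5,interpolation=cv2.INTER_CUBIC))
print((proj('side',p)-[270,110])*5)
E
```

```text
clock: 13.9
tcp_pos: [0.4939, -0.093, 0.1632]
orientation: [0.056, -3.137, -0.004]
contact_force: [-0.2, -0.4, -0.3]
grip_width: 0.0579
[479.08688005 432.71184374]
```

View pics/side12.png

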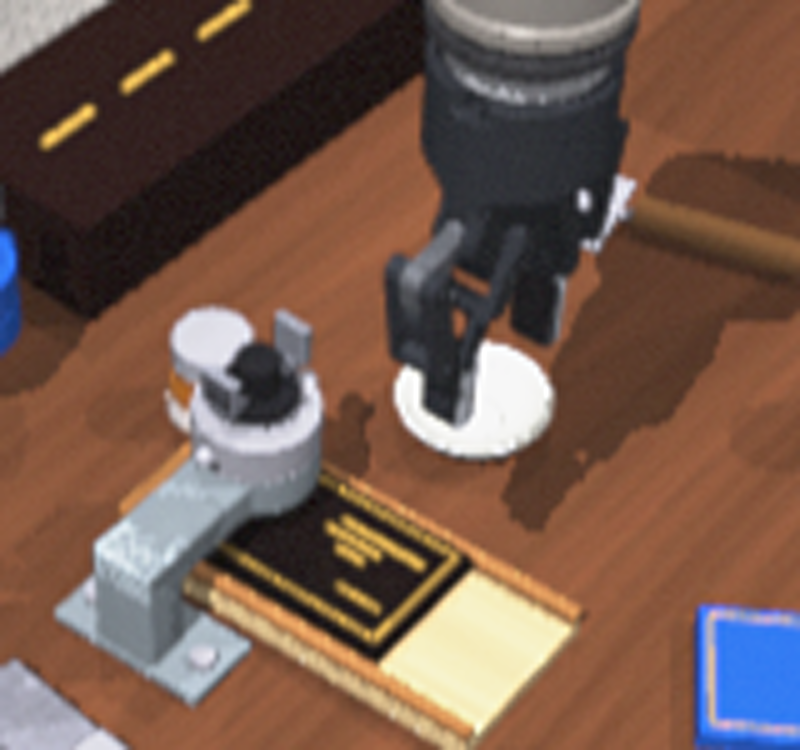

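View pics/top12.png

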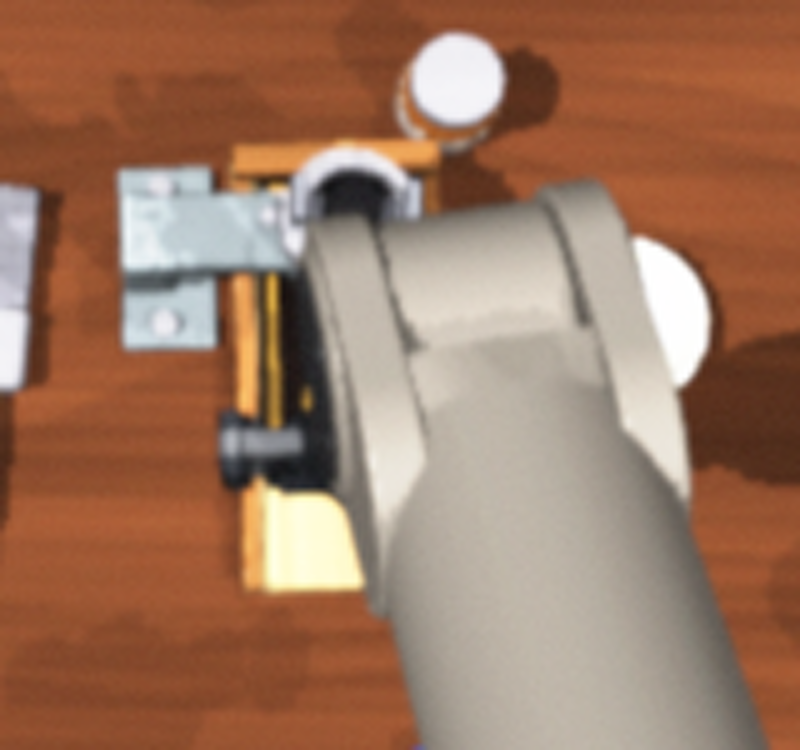

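```bash
python3 -m jog '[0,0,0,0,0,0,1, 0,0,0,0,0,0,1, 0,0,0,0,0,0,1]'; python3 - <<'E'
from h import *
S=lambda x,y:(270+(x-2)/5,110+(y-2)/5)
for q in ((380,658),(470,558)): print(onz('side',S(*q),.026))
for q in ((475,735),(580,615)): print(onz('side',S(*q),.020))
o,p,M=st(); print(p,o['grip_width'],o['joints'].round(2))
im=r.grab_frame('side')[:,:,::-1]; cv2.imwrite('pics/side13.png',cv2.resize(im[110:230,330:430],None,fx=6,fy=6,interpolation=cv2.INTER_CUBIC))
for z in (0,.0187,.03,.04):print(z,(proj('side',p+[0,0,z])-[330,110])*6)
for z in (0,.0187,.03,.04):print(z,[((proj('side',p+[0,0,z]+M[:,1]*s)-[330,110])*6).round() for s in (-.0425,.0425)])
E
```

```text
clock: 14.3
tcp_pos: [0.4941, -0.0928, 0.1632]
orientation: [0.057, -3.137, -0.005]
contact_force: [0.0, 0.1, 0.8]
grip_width: 0.0857
[ 0.51323227 -0.05668814  0.026     ]
[ 0.5197181  -0.13554954  0.026     ]
[ 0.45331426 -0.05377231  0.02      ]
[ 0.45949618 -0.1459272   0.02      ]
[ 0.49411631 -0.09282996  0.16317849] 0.08566181292828 [ 0.66  0.32 -0.71  1.96  0.25  0.95  1.44]
0 [214.05805982 519.36450172]
0.0187 [218.13043202 482.96978823]
0.03 [220.64613771 460.48697386]
0.04 [222.90792806 440.27339617]
0 [array([280., 456.]), array([145., 585.])]
0.0187 [array([285., 419.]), array([148., 549.])]
0.03 [array([288., 397.]), array([150., 527.])]
0.04 [array([291., 377.]), array([152., 507.])]
```

View pics/side13.png

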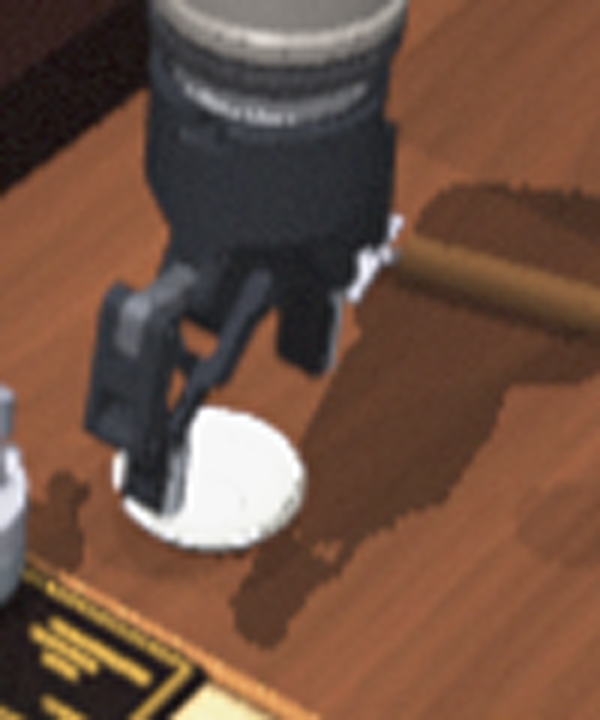

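```bash
python3 - <<'E'
from h import *
T=lambda x,y:(310+(x-2)/5,180+(y-2)/5)
print(onz('top',T(301,167),.097))
# post (black) mask centroids in both views, initial frames
for n,(x0,x1,y0,y1) in {'top':(355,386,198,224),'side':(305,340,172,205)}.items():
    im=cv2.imread(f'pics/{n}0.png')[y0:y1,x0:x1]; m=(im.max(2)<60).astype(np.uint8)
    k,l,s,c=cv2.connectedComponentsWithStats(m); i=1+s[1:,4].argmax(); print(n,s[i],c[i]+[x0,y0], onz(n,c[i]+[x0,y0],.115), onz(n,c[i]+[x0,y0],.109))
    b=cv2.resize(im,None,fx=20,fy=20,interpolation=cv2.INTER_NEAREST); cv2.imwrite(f'pics/k{n}.png',b)
E
```

```text
[ 0.62397663 -0.09114075  0.097     ]
top [  8   7  15  15 169] [370.01183432 212.0295858 ] [ 0.62250586 -0.09014557  0.115     ] [ 0.62375775 -0.09063337  0.109     ]
side [ 11   7  14  16 137] [322.43065693 186.56934307] [ 0.6172664 -0.0915278  0.115    ] [ 0.62119941 -0.0961936   0.109     ]
```

View pics/ktop.png

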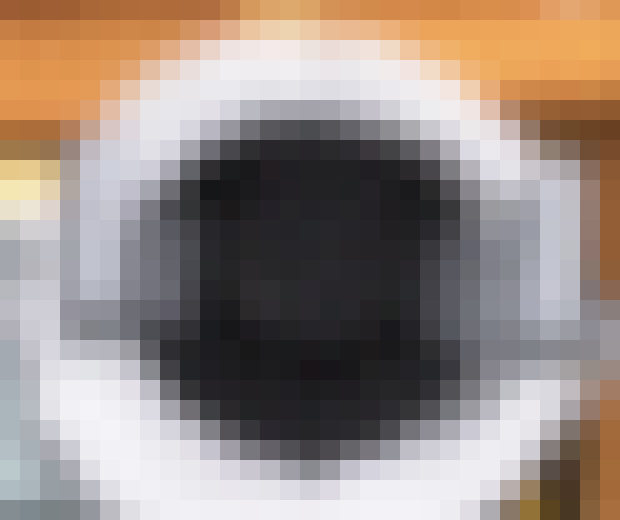

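View pics/kside.png

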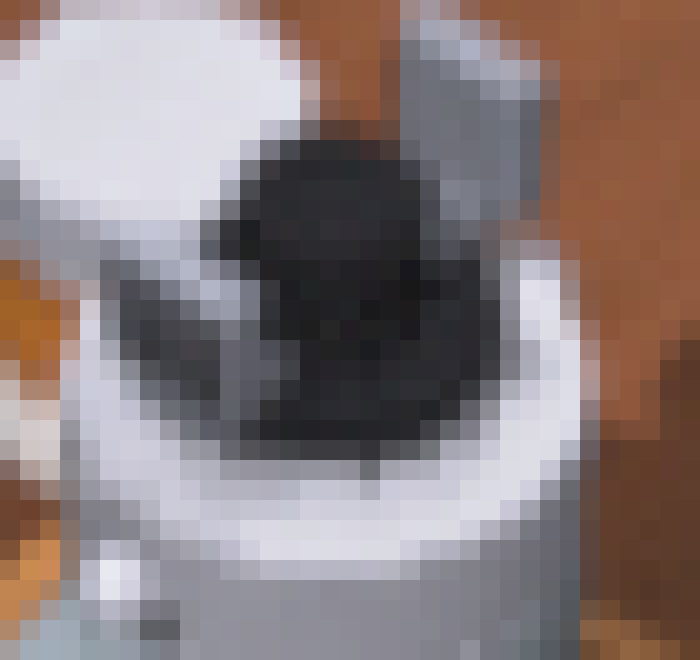

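```bash
python3 - <<'E'
from h import *
a=onz('top',(359.5,209.6),.134); b=onz('top',(382.,210.2),.134); print(a,b,(a+b)/2,np.hypot(*(a-b)[:2]), -np.arctan2((a-b)[0],(a-b)[1]))
a=onz('side',(313.8,185.0),.134); b=onz('side',(328.,174.2),.134); print(a,b,(a+b)/2,np.hypot(*(a-b)[:2]),-np.arctan2((a-b)[0],(a-b)[1]))
# width direction from side: top edge ends of tab b
c=onz('side',(305+20/1,173),.134); d=onz('side',(305+27,176.5),.134); print(d-c, np.arctan2((c-d)[1],(c-d)[0]))
E
```

```text
[ 0.6236268  -0.06512917  0.134     ] [ 0.62321584 -0.11525876  0.134     ] [ 0.62342132 -0.09019397  0.134     ] 0.05013126997533355 -0.008197849860547026
[ 0.62328238 -0.06748501  0.134     ] [ 0.6219872  -0.11700937  0.134     ] [ 0.62263479 -0.09224719  0.134     ] 0.04954130226707864 -0.026146309663029343
[-2.02547384e-02 -1.72311088e-03 -1.11022302e-16] 0.08486764627642959
```

```bash
python3 - <<'E'
from h import *
s,res=rows([.623,-.091,.14],np.pi/2-.02); print(s.round(4),[x.round(4) for x in res])
E
```

```text
[-0.6445 -0.0145  0.1136] [array([ 0.0009, -0.0014,  0.0179]), array([ 0.0021,  0.0014, -0.9821])]
```

```bash
python3 -m jog '[0.001,-0.001,0.018,-0.2,-0.005,0,1, 0.001,-0.001,0.018,-0.4,-0.01,0,1, 0.001,-0.001,0.018,-0.58,-0.0145,0.05,1, 0.001,-0.001,0.018,-0.6445,-0.0145,0.1136,1, 0.001,-0.001,0.018,-0.6445,-0.0145,0.1136,1, 0.001,-0.001,0.018,-0.6445,-0.0145,0.1136,1,0.001,-0.001,0.018,-0.6445,-0.0145,0.1136,1]'
python3 - <<'E'
from h import *
o,p,M=st();print(M.round(3))
im=r.grab_frame('side')[:,:,::-1]; cv2.imwrite('pics/side14.png',cv2.resize(im[100:240,250:400],None,fx=5,fy=5,interpolation=cv2.INTER_CUBIC))
im=r.grab_frame('top')[:,:,::-1]; cv2.imwrite('pics/top14.png',cv2.resize(im[150:290,300:450],None,fx=5,fy=5,interpolation=cv2.INTER_CUBIC))
s,res=rows([.623,-.091,.1],np.pi/2-.02); print(s.round(4),[x.round(4) for x in res])
E
```

```text
clock: 15.05
tcp_pos: [0.6224, -0.0912, 0.1406]
orientation: [-0.032, -3.14, 0.001]
contact_force: [0.5, 0.2, 0.7]
grip_width: 0.0851
[[-1.     0.02  -0.001]
 [ 0.02   1.    -0.001]
 [ 0.001 -0.001 -1.   ]]
[-0.0022  0.002   0.2044] [array([-0.0003, -0.0001, -0.0002]), array([-2.000e-04,  5.000e-04,  9.998e-01])]
```

View pics/side14.png

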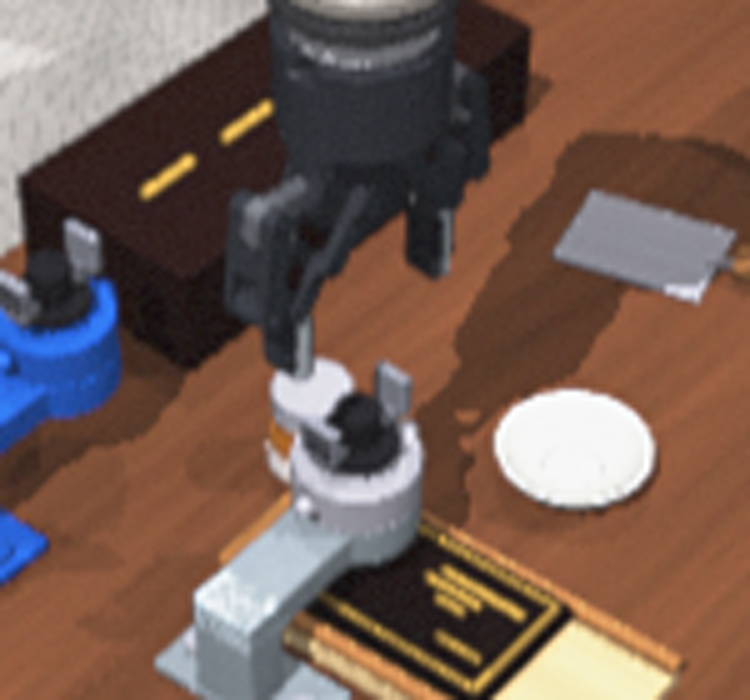

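View pics/top14.png

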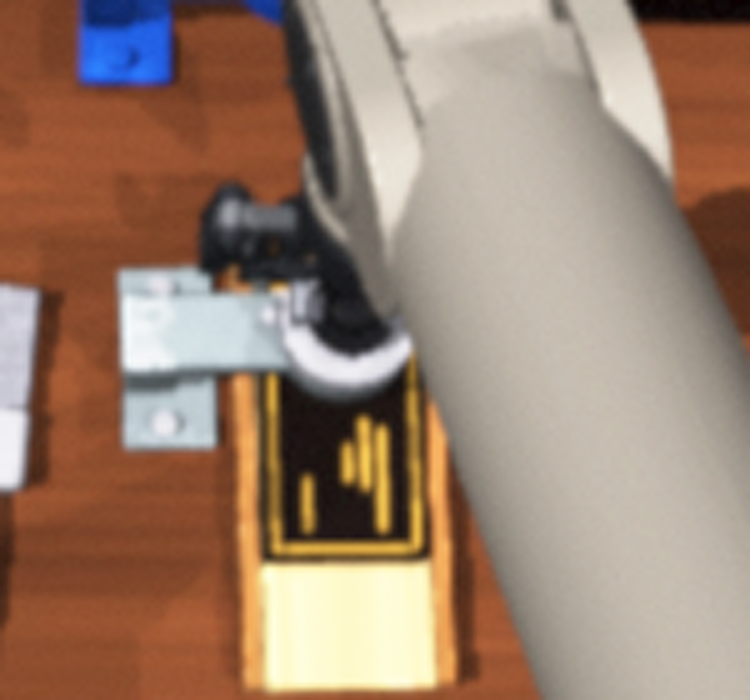

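```bash
python3 - <<'E'
from h import *
o,p,M=st()
for z in (.03,.035,.04,.045):print(z,[((proj('side',p+[dx,0,z]+M[:,1]*s)-[250,100])*5).round() for s in (-.0505,-.0425,.0425,.0575) for dx in (-.011,.011)])
E
python3 -c "
import cv2
im=cv2.imread('pics/side14.png'); cv2.imwrite('pics/s14z.png',cv2.resize(im[170:480,210:510],None,fx=2,fy=2))"
```

```text
0.03 [array([445., 296.]), array([409., 275.]), array([434., 305.]), array([397., 284.]), array([309., 399.]), array([273., 377.]), array([286., 416.]), array([250., 394.])]
0.035 [array([445., 288.]), array([409., 267.]), array([434., 296.]), array([397., 276.]), array([309., 391.]), array([273., 368.]), array([286., 408.]), array([250., 386.])]
0.04 [array([446., 280.]), array([409., 259.]), array([434., 288.]), array([398., 267.]), array([309., 383.]), array([272., 360.]), array([286., 400.]), array([249., 377.])]
0.045 [array([446., 271.]), array([409., 251.]), array([435., 280.]), array([398., 259.]), array([309., 374.]), array([272., 352.]), array([286., 392.]), array([249., 369.])]
```

View pics/s14z.png

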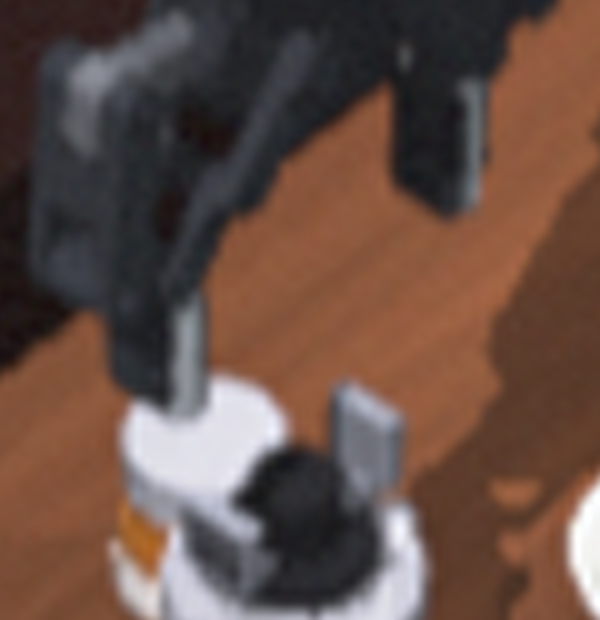

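```bash
python3 -m jog '[0,0,0,-0.002,0.002,0.08,1, 0,0,0,-0.002,0.002,0.16,1, 0,0,0,-0.002,0.002,0.24,1, 0,0,0,-0.002,0.002,0.3,1, 0,0,0,-0.002,0.002,0.34,1,0,0,0,-0.002,0.002,0.345,1,0,0,0,-0.002,0.002,0.345,1]'
python3 - <<'E'
from h import *
o,p,M=st();print(o['moment'].round(3))
im=r.grab_frame('side')[:,:,::-1]; cv2.imwrite('pics/side15.png',cv2.resize(im[130:230,270:370],None,fx=7,fy=6,interpolation=cv2.INTER_CUBIC))
E
```

```text
clock: 15.85
tcp_pos: [0.6231, -0.0909, 0.0718]
orientation: [-0.032, -3.141, 0.001]
contact_force: [0.2, -0.1, 0.2]
grip_width: 0.0855
[ 0.012  0.004 -0.031]
```

View pics/side15.png

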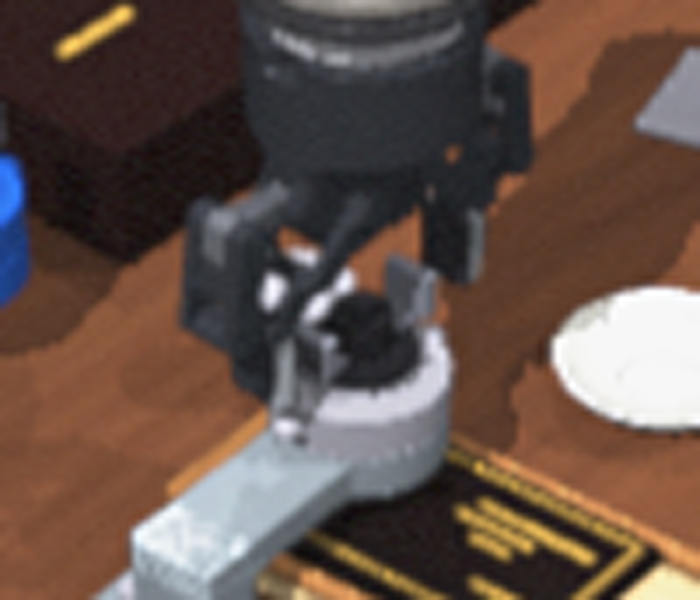

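```bash
python3 -m jog '[0,0,0,0,0,0,0.7, 0,0,0,0,0,0,0.7, 0,0,0,0,0,0,0.7,0,0,0,0,0,0,0.7]' 40
python3 - <<'E'
from h import *
o,p,M=st();print(o['moment'].round(3))
im=r.grab_frame('side')[:,:,::-1]; cv2.imwrite('pics/side16.png',cv2.resize(im[130:230,270:370],None,fx=7,fy=6,interpolation=cv2.INTER_CUBIC))
E
```

```text
clock: 16.3
tcp_pos: [0.6236, -0.0909, 0.0725]
orientation: [0.032, 3.141, -0.002]
contact_force: [-0.3, 0.3, -0.5]
grip_width: 0.0596
[-0.034 -0.     0.029]
```

View pics/side16.png

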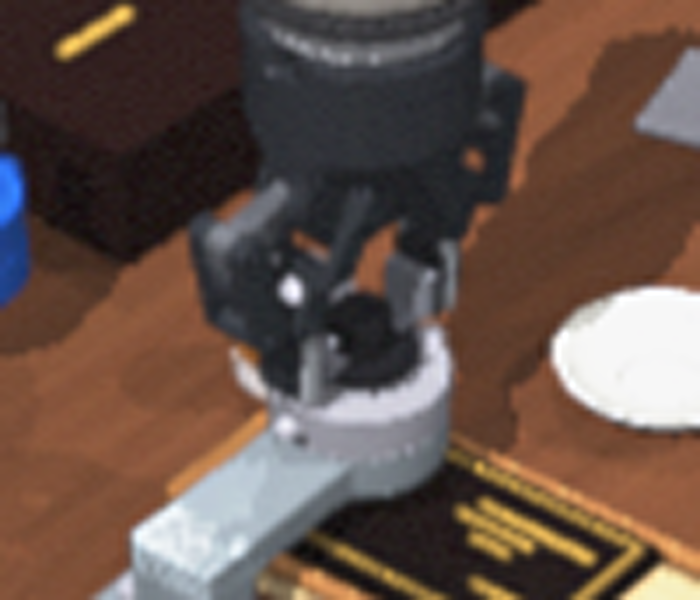

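```bash
python3 -m jog '[0,0,0,0,0,0,0.5, 0,0,0,0,0,0,0.45, 0,0,0,0,0,0,0.4,0,0,0,0,0,0,0.4,0,0,0,0,0,0,0.4,0,0,0,0,0,0,0.4]' 40
python3 - <<'E'
from h import *
o,p,M=st();print(o['moment'].round(3),o['grip_width'])
im=r.grab_frame('side')[:,:,::-1]; cv2.imwrite('pics/side17.png',cv2.resize(im[130:230,270:370],None,fx=7,fy=6,interpolation=cv2.INTER_CUBIC))
E
```

```text
clock: 16.95
tcp_pos: [0.6239, -0.0906, 0.0745]
orientation: [0.033, 3.14, -0.002]
contact_force: [-5.3, 0.6, 14.9]
grip_width: 0.0434
[ 0.116  1.177 -0.079] 0.043442723890998416
```

View pics/side17.png

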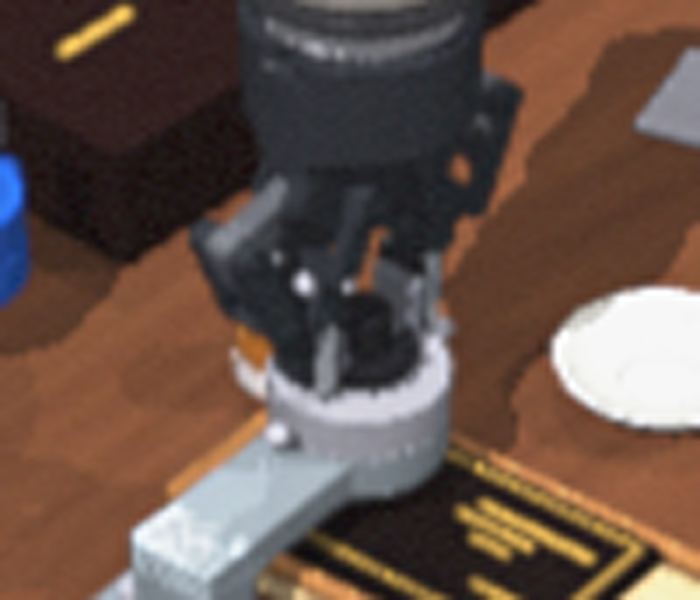

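```bash
python3 -m jog '[0,0,0,0,0,0,0.4, 0,0,0,0,0,0,0.4, 0,0,0,0,0,0,0.4]'
python3 - <<'E'
from h import *
o,p,M=st();print(o['moment'].round(3),o['grip_width'],o['joints'].round(3))
im=r.grab_frame('top')[:,:,::-1]; cv2.imwrite('pics/top17.png',cv2.resize(im[180:240,330:410],None,fx=8,fy=8,interpolation=cv2.INTER_CUBIC))
E
```

```text
clock: 17.3
tcp_pos: [0.6237, -0.0907, 0.0747]
orientation: [0.033, 3.14, -0.003]
contact_force: [-2.6, -0.3, 5.1]
grip_width: 0.0431
[ 0.045  0.452 -0.04 ] 0.04311233646969157 [ 0.476  0.617 -0.598  1.742  0.426  0.914  1.248]
```

View pics/top17.png

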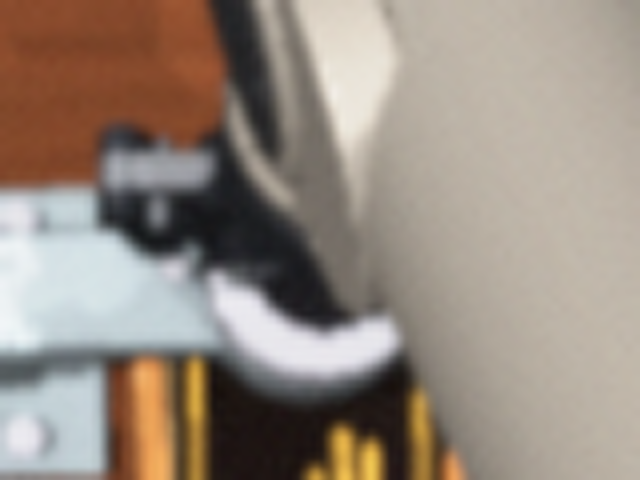

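```bash
cat > q.py <<'E'
from h import *
o,p,M=st(); yaw=np.arctan2(M[1,1],M[0,1]); print("clk",round(o['clock'],2),"cw",round(np.pi/2+.037-yaw,4),"mz",o['moment'].round(3),"F",np.round(o['contact_force'],1),"p",p.round(4),"g",round(o['grip_width'],4))
E
python3 q.py; python3 -m jog '[0,0,0.01,0,0,0,0.4, 0,0,0.02,0,0,0,0.4, 0,0,0.03,0,0,0,0.4]' >/dev/null; python3 q.py; python3 -m jog '[0,0,0.01,0,0,0,0.4, 0,0,0.02,0,0,0,0.4, 0,0,0.03,0,0,0,0.4]' >/dev/null; python3 q.py
```

```text
clk 17.35 cw 0.0578 mz [ 0.032  0.49  -0.066] F [-3.1 -0.3  4.9] p [ 0.6238 -0.0906  0.0747] g 0.0431
clk 17.65 cw 0.1548 mz [0.007 0.395 0.064] F [-2.9 -0.4  3.8] p [ 0.6238 -0.0907  0.0747] g 0.043
clk 17.95 cw 0.2517 mz [0.009 0.409 0.068] F [-2.2 -0.6  2.8] p [ 0.6237 -0.0907  0.0747] g 0.0431
```

```bash
for i in 1 2 3; do python3 -m jog '[0,0,0.01,0,0,0,0.4, 0,0,0.02,0,0,0,0.4]' >/dev/null; python3 q.py; done
python3 - <<'E'
from h import *
im=r.grab_frame('side')[:,:,::-1]; cv2.imwrite('pics/side18.png',cv2.resize(im[130:230,270:370],None,fx=7,fy=6,interpolation=cv2.INTER_CUBIC))
E
```

```text
clk 18.15 cw 0.3173 mz [-0.095  0.352  0.049] F [-1.6  0.2  3.7] p [ 0.6237 -0.0908  0.0747] g 0.043
clk 18.35 cw 0.3828 mz [0.003 0.405 0.062] F [-2.5 -0.4  3.4] p [ 0.6237 -0.0908  0.0747] g 0.0432
clk 18.55 cw 0.4484 mz [-0.092  0.357  0.027] F [-3.3 -0.5  3.2] p [ 0.6237 -0.0908  0.0747] g 0.0426
```

View pics/side18.png

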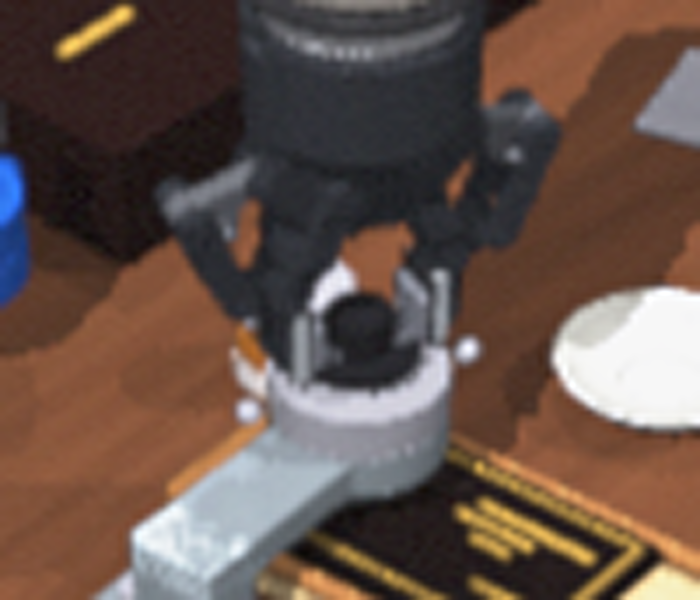

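```bash
for i in 1 2; do python3 -m jog '[0,0,0.01,0,0,0,0.4, 0,0,0.02,0,0,0,0.4]' >/dev/null; python3 q.py; done
```

```text
clk 18.8 cw 0.5146 mz [-0.053  0.451  0.071] F [-2.1 -0.7  3.1] p [ 0.6237 -0.0909  0.0747] g 0.0429
clk 19.0 cw 0.5798 mz [-0.073  0.455  0.148] F [-2.3 -0.8  3.4] p [ 0.6237 -0.0909  0.0747] g 0.043
```

```bash
for i in 1 2; do python3 -m jog '[0,0,0.01,0,0,0,0.4, 0,0,0.02,0,0,0,0.4]' >/dev/null; python3 q.py; done
```

```text
clk 19.2 cw 0.6451 mz [-0.112  0.436  0.158] F [-2.2  0.3  4.2] p [ 0.6236 -0.0909  0.0747] g 0.0428
clk 19.4 cw 0.7105 mz [-0.054  0.453  0.188] F [-1.6 -0.6  4. ] p [ 0.6236 -0.0909  0.0747] g 0.0428
```

```bash
for i in 1 2; do python3 -m jog '[0,0,0.01,0,0,0,0.4, 0,0,0.02,0,0,0,0.4]' >/dev/null; python3 q.py; done
```

```text
clk 19.6 cw 0.7759 mz [-0.119  0.539  0.199] F [-2.5 -0.5  4.5] p [ 0.6236 -0.091   0.0747] g 0.0428
clk 19.8 cw 0.8412 mz [-0.101  0.431  0.273] F [-2.9 -0.2  3.3] p [ 0.6236 -0.091   0.0747] g 0.043
```

```bash
for i in 1 2 3 4 5 6; do python3 -m jog '[0,0,-0.006,0,0,0,0.4]' >/dev/null; python3 q.py; done
```

```text
clk 19.9 cw 0.8232 mz [-0.123  0.44   0.12 ] F [-1.9 -0.6  4.4] p [ 0.6236 -0.0911  0.0747] g 0.043
clk 20.0 cw 0.8028 mz [-0.126  0.434  0.113] F [-2.1  0.   4.2] p [ 0.6236 -0.091   0.0747] g 0.0432
clk 20.1 cw 0.7821 mz [-0.059  0.45   0.118] F [-2.7  0.1  3.7] p [ 0.6236 -0.091   0.0747] g 0.0429
clk 20.2 cw 0.7615 mz [-0.084  0.495  0.126] F [-1.8 -1.1  4.1] p [ 0.6236 -0.091   0.0747] g 0.0429
clk 20.3 cw 0.741 mz [-0.063  0.446  0.094] F [-2.8  0.   4. ] p [ 0.6236 -0.091   0.0747] g 0.0432
clk 20.4 cw 0.7204 mz [-0.099  0.488  0.06 ] F [-1.5 -0.1  4.6] p [ 0.6236 -0.0909  0.0747] g 0.0429
```

```bash
for i in $(seq 14); do python3 -m jog '[0,0,-0.007,0,0,0,0.4]' >/dev/null; python3 q.py | sed 's/F.*//'; done
```

```text
clk 20.5 cw 0.6967 mz [-0.085  0.395  0.07 ] 
clk 20.6 cw 0.6729 mz [-0.08   0.433  0.035] 
clk 20.7 cw 0.649 mz [-0.112  0.493 -0.024] 
clk 20.8 cw 0.6251 mz [-0.106  0.472  0.02 ] 
clk 20.9 cw 0.6012 mz [-0.039  0.441 -0.016] 
clk 21.0 cw 0.5774 mz [-0.07   0.404 -0.011] 
clk 21.1 cw 0.5535 mz [-0.08   0.451 -0.075] 
clk 21.2 cw 0.5297 mz [-0.085  0.482 -0.062] 
clk 21.3 cw 0.5058 mz [-0.122  0.415 -0.038] 
clk 21.4 cw 0.4819 mz [-0.093  0.447 -0.049] 
clk 21.5 cw 0.4579 mz [-0.046  0.385 -0.023] 
clk 21.6 cw 0.434 mz [-0.048  0.45  -0.139] 
clk 21.7 cw 0.41 mz [-0.071  0.447 -0.126] 
clk 21.8 cw 0.386 mz [-0.053  0.467 -0.065]
```

```bash
for i in $(seq 13); do python3 -m jog '[0,0,0.007,0,0,0,0.4]' >/dev/null; python3 q.py ; done
```

```text
clk 21.9 cw 0.4076 mz [-0.049  0.443  0.034] F [-2.1 -0.5  4.1] p [ 0.6237 -0.0908  0.0747] g 0.0429
clk 22.0 cw 0.4315 mz [-0.095  0.496  0.074] F [-2.8 -0.   4.3] p [ 0.6237 -0.0908  0.0747] g 0.0427
clk 22.1 cw 0.4554 mz [-0.112  0.385  0.081] F [-1.7  0.4  3.8] p [ 0.6237 -0.0908  0.0747] g 0.0428
clk 22.2 cw 0.4795 mz [-0.136  0.4    0.072] F [-2.3 -0.4  4.4] p [ 0.6237 -0.0908  0.0747] g 0.043
clk 22.3 cw 0.5036 mz [-0.095  0.465  0.055] F [-2.4 -0.1  3.6] p [ 0.6237 -0.0909  0.0747] g 0.0427
clk 22.4 cw 0.5276 mz [-0.127  0.417 -0.041] F [-1.7  0.7  3.8] p [ 0.6237 -0.0909  0.0747] g 0.0429
clk 22.5 cw 0.5516 mz [-0.026  0.454  0.131] F [-2.8 -1.   3.4] p [ 0.6237 -0.0909  0.0747] g 0.0433
clk 22.6 cw 0.5755 mz [-0.052  0.481  0.11 ] F [-2.  -1.4  3.2] p [ 0.6237 -0.0909  0.0747] g 0.043
clk 22.7 cw 0.5994 mz [-0.072  0.417  0.076] F [-2.2 -0.6  3.6] p [ 0.6237 -0.0909  0.0747] g 0.0429
clk 22.8 cw 0.6234 mz [-0.061  0.492  0.121] F [-2.5 -1.3  4. ] p [ 0.6236 -0.0909  0.0747] g 0.0429
clk 22.9 cw 0.6472 mz [-0.063  0.407  0.093] F [-1.9 -0.6  2.8] p [ 0.6236 -0.0909  0.0747] g 0.0428
clk 23.0 cw 0.671 mz [-0.052  0.42   0.12 ] F [-2.3 -0.4  4. ] p [ 0.6236 -0.0909  0.0747] g 0.0428
clk 23.1 cw 0.6949 mz [-0.123  0.44   0.152] F [-2.9 -0.1  4.1] p [ 0.6236 -0.091   0.0747] g 0.0432
```

```bash
cat > fit.py <<'E'
import numpy as np
from scipy.optimize import least_squares
f1=[(.1548,.064),(.2517,.068),(.3173,.049),(.3828,.062),(.4484,.027),(.5146,.071),(.5798,.148),(.6451,.158),(.7105,.188),(.7759,.199),(.8412,.273)]
b=[(.8028,.113),(.7821,.118),(.7615,.126),(.741,.094),(.7204,.06),(.6967,.07),(.6729,.035),(.649,-.024),(.6251,.02),(.6012,-.016),(.5774,-.011),(.5535,-.075),(.5297,-.062),(.5058,-.038),(.4819,-.049),(.4579,-.023),(.434,-.139),(.41,-.126),(.386,-.065)]
f2=[(.4315,.074),(.4554,.081),(.4795,.072),(.5036,.055),(.5276,-.041),(.5516,.131),(.5755,.11),(.5994,.076),(.6234,.121),(.6472,.093),(.671,.12),(.6949,.152)]
import sys
X=[(a,m,1,.32) for a,m in f1]+[(a,m,-1,.22) for a,m in b]+[(a,m,1,.24) for a,m in f2]
X=np.array(X)
for free in (0,1,2):
    def res(p):
        k=p[3] if free>0 else .8
        fr=p[2] if free>1 else .04
        return p[0]+X[:,2]*(fr+.1*X[:,3])+k*np.maximum(0,X[:,0]-p[1])-X[:,1]
    s=least_squares(res,[0,.54,.04,.8][:4],loss='soft_l1',f_scale=.04)
    J=s.jac[:,[0,1]]; print(free,s.x.round(3),"rms",res(s.x).std().round(3),"sd c",np.sqrt(np.linalg.inv(J.T@J)[1,1])*.035)
E
python3 fit.py
```

```text
0 [-0.008  0.547  0.04   0.8  ] rms 0.033 sd c 0.016781417094809993
1 [-0.005  0.528  0.04   0.669] rms 0.031 sd c 0.0200210749006507
2 [-0.004  0.528  0.034  0.66 ] rms 0.031 sd c 0.020092723484887515
```

```bash
for i in 1 2; do python3 -m jog '[0,0,0.007,0,0,0,0.4]' >/dev/null; python3 q.py| sed 's/F.*//' ; done;  for i in $(seq 12); do python3 -m jog '[0,0,-0.007,0,0,0,0.4]' >/dev/null; python3 q.py | sed 's/F.*//'; done;  for i in $(seq 12); do python3 -m jog '[0,0,0.007,0,0,0,0.4]' >/dev/null; python3 q.py| sed 's/F.*//' ; done
```

```text
clk 23.2 cw 0.7188 mz [-0.057  0.481  0.191] 
clk 23.3 cw 0.7426 mz [-0.133  0.469  0.211] 
clk 23.4 cw 0.7209 mz [-0.124  0.405  0.064] 
clk 23.5 cw 0.6972 mz [-0.097  0.432  0.099] 
clk 23.6 cw 0.6731 mz [-0.104  0.476 -0.005] 
clk 23.7 cw 0.6491 mz [-0.087  0.476  0.006] 
clk 23.8 cw 0.6253 mz [-0.089  0.441 -0.016] 
clk 23.9 cw 0.6013 mz [-0.083  0.475 -0.016] 
clk 24.0 cw 0.5774 mz [-0.046  0.442 -0.074] 
clk 24.1 cw 0.5536 mz [-0.049  0.45  -0.092] 
clk 24.2 cw 0.5297 mz [-0.034  0.422 -0.036] 
clk 24.3 cw 0.5059 mz [-0.08   0.416 -0.061] 
clk 24.4 cw 0.4819 mz [-0.07   0.406 -0.065] 
clk 24.5 cw 0.458 mz [-0.056  0.455 -0.069] 
clk 24.6 cw 0.4796 mz [-0.078  0.503  0.031] 
clk 24.7 cw 0.5033 mz [-0.097  0.427  0.053] 
clk 24.8 cw 0.5274 mz [-0.054  0.431  0.057] 
clk 24.9 cw 0.5514 mz [-0.12   0.476  0.03 ] 
clk 25.0 cw 0.5754 mz [-0.091  0.418  0.051] 
clk 25.1 cw 0.5993 mz [-0.071  0.416  0.136] 
clk 25.2 cw 0.6233 mz [-0.054  0.444  0.135] 
clk 25.3 cw 0.6472 mz [-0.112  0.449  0.103] 
clk 25.4 cw 0.671 mz [-0.06   0.497  0.154] 
clk 25.5 cw 0.6949 mz [-0.058  0.443  0.203] 
clk 25.6 cw 0.7187 mz [-0.063  0.439  0.159] 
clk 25.7 cw 0.7426 mz [-0.142  0.484  0.177]
```

```bash
sed -i 's/^import sys/f2+=[(.7188,.191),(.7426,.211),(.5033,.053),(.5274,.057),(.5514,.03),(.5754,.051),(.5993,.136),(.6233,.135),(.6472,.103),(.671,.154),(.6949,.203),(.7187,.159),(.7426,.177)]\nb+=[(.6972,.099),(.6731,-.005),(.6491,.006),(.6253,-.016),(.6013,-.016),(.5774,-.074),(.5536,-.092),(.5297,-.036),(.5059,-.061),(.4819,-.065),(.458,-.069)]/' fit.py; python3 fit.py
```

```text
0 [-0.006  0.554  0.04   0.8  ] rms 0.03 sd c 0.013127439625833359
1 [-0.006  0.54   0.04   0.712] rms 0.03 sd c 0.014984636005954321
2 [-0.005  0.542  0.036  0.716] rms 0.03 sd c 0.014808740882233223
```

```bash
python3 -m jog '[0,0,0.002,0,0,0,0.4, 0,0,0.004,0,0,0,0.4, 0,0,0.004,0,0,0,0.4]' >/dev/null; python3 q.py; python3 -m jog '[0,0,0,0,0,0,0.55,0,0,0,0,0,0,0.62,0,0,0,0,0,0,0.7,0,0,0,0,0,0,0.7,0,0,0,0,0,0,0.7]'; python3 q.py
python3 - <<'E'
from h import *
im=r.grab_frame('side')[:,:,::-1]; cv2.imwrite('pics/side19.png',cv2.resize(im[130:230,270:370],None,fx=7,fy=6,interpolation=cv2.INTER_CUBIC))
E
```

```text
clk 26.0 cw 0.7553 mz [-0.086  0.475  0.138] F [-1.8 -1.   3.6] p [ 0.6236 -0.091   0.0747] g 0.0428
clock: 26.5
tcp_pos: [0.6241, -0.0909, 0.0753]
orientation: [1.104, 2.939, -0.003]
contact_force: [0.1, 0.6, -0.3]
grip_width: 0.0597
clk 26.5 cw 0.7555 mz [-0.016  0.019  0.001] F [ 0.1  0.6 -0.3] p [ 0.6241 -0.0909  0.0753] g 0.0597
```

View pics/side19.png

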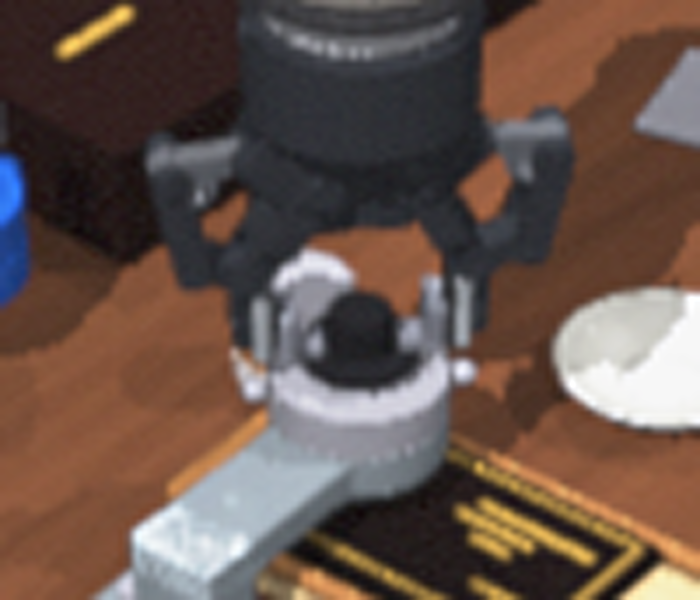

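```bash
python3 -m jog '[0,0,0,0,0,0,0.9,0,0,0,0,0,-0.1,1,0,0,0,0,0,-0.25,1,0,0,0,0,0,-0.5,1,0,0,0,0,0,-0.7,1,0,0,0,0,0,-0.8,1,0,0,0,0.8,0,-0.8,1,0,0,0,0.8,0,-0.8,1,0,0,0,0.8,0,-0.8,1,0,0,0,0.8,0,-0.8,1,0,0,0,0.8,0,-0.8,1]'; python3 q.py
python3 - <<'E'
from h import *
im=r.grab_frame('side')[:,:,::-1]; cv2.imwrite('pics/side20.png',cv2.resize(im[130:270,250:410],None,fx=5,fy=5,interpolation=cv2.INTER_CUBIC))
im=r.grab_frame('top')[:,:,::-1]; cv2.imwrite('pics/top20.png',im)
cv2.imwrite('pics/top20c.png',cv2.resize(im[180:300,310:450],None,fx=5,fy=5,interpolation=cv2.INTER_CUBIC))
E
```

```text
clock: 27.65
tcp_pos: [0.5025, 0.0161, 0.2356]
orientation: [1.099, 2.939, -0.003]
contact_force: [0.1, -0.8, 0.1]
grip_width: 0.0858
clk 27.65 cw 0.7525 mz [-0.015  0.021  0.007] F [ 0.1 -0.8  0.1] p [0.5025 0.0161 0.2356] g 0.0858
```

View pics/side20.png

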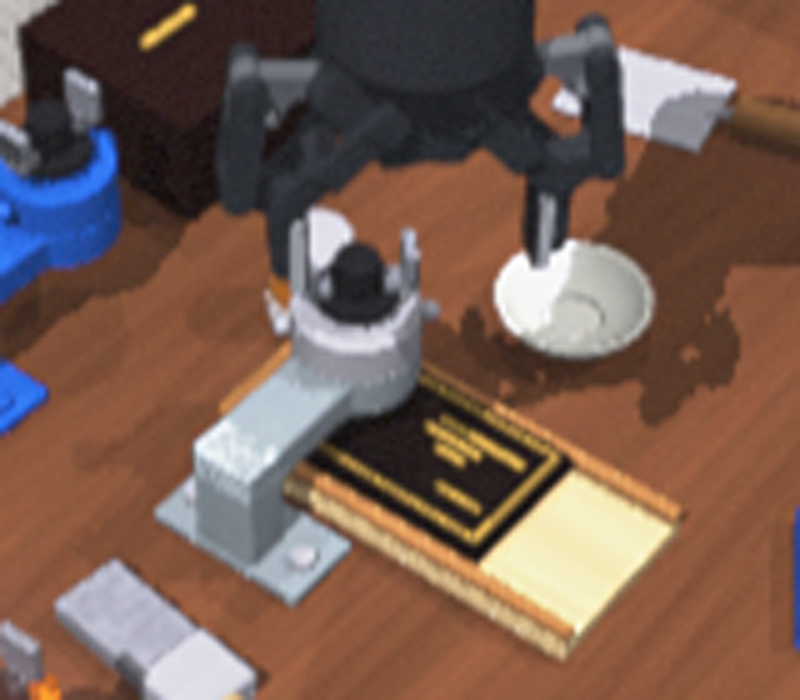

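View pics/top20.png

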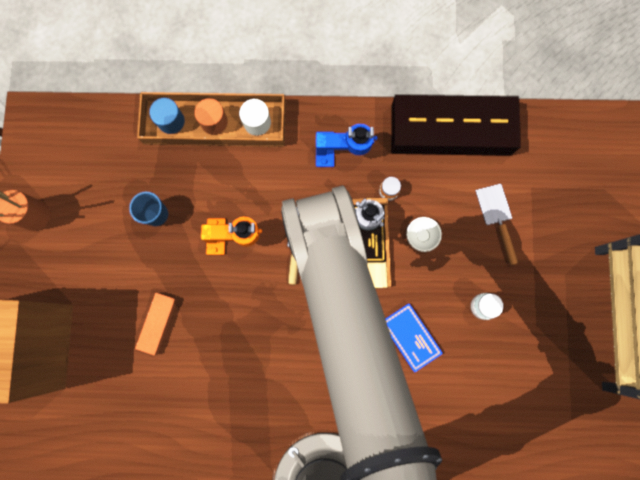

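View pics/top20c.png

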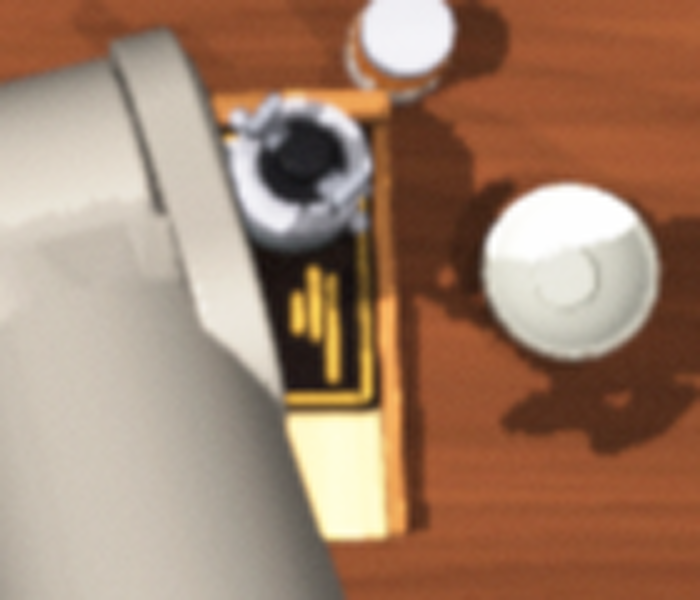

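```bash
python3 - <<'E'
from h import *
S=lambda x,y:(250+(x-2)/5,130+(y-2)/5)
a=[onz('side',S(*q),.026) for q in ((478,558),(568,460))]; b=[onz('side',S(*q),.020) for q in ((575,635),(680,517))]
print(a,b,np.mean(a,0)-np.mean(b,0)); print(r.hand_in())
E
```

```text
[array([ 0.51395229, -0.05605958,  0.026     ]), array([ 0.51965839, -0.13385281,  0.026     ])] [array([ 0.45331426, -0.05377231,  0.02      ]), array([ 0.45874554, -0.14489042,  0.02      ])] [0.06077544 0.00437516 0.006     ]
the job is handed in; nothing more can be done
None
```

The panel is home and clamped at an estimated 15 N or so, and the knob's tabs are out. I handed the job in at about 28 s with the robot clear of everything. The foot went over the target on the first tightening, as described below.

**Panel:** I pushed it along the bed until it stopped against the fence at about 6 N. The last side view puts its near end 60.8 mm from the bed's near end, against 60 mm expected. In that view and the top view, the other objects looked to be where they started.

**Clamp:** I pinched both tabs and turned the knob clockwise. It passed the catch freely with the tabs in. A fit to the turning torque put first contact at a knob angle of about 0.55 rad and the 15 N point at about 0.74 to 0.75 rad. I let go at 0.755 rad, which allows for some slip-back. The tabs sprang out, and the tool then read no force on it.

**What did not go smoothly:**
- **Fingertip height:** The real fingertips sat about 27 to 30 mm higher than the reported tool point. My first two pushes ran over the top of the panel; the second shifted it about 5 mm and reached about 3 N. I then corrected the height by eye and by touch.
- **Over-tightening:** On the first tightening I went too far, to roughly 22 to 25 N for a moment. I eased off and came back up to the target.
- **Force accuracy:** The press was not measured directly. The torque readings were noisy, so the final value could be off by 1 to 2 N.
- **Grip width:** The fingers read 43 mm on the pinched tabs instead of 46 mm. I did not resolve that difference.

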